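# Rack painted brackets on two levels and start the curing lamp

### The arm

A 6-joint arm with a two-finger parallel gripper is mounted at the origin on the work surface. World frame = base frame: x ahead of the robot, y to its left, z up, the work surface at z = 0. Lengths are in mm, angles in rad, forces in N, time in s.
With the tool pointing down it reaches from about 275 to 750 mm from the base axis. Payload 10.2 kg.
Tool frame: the origin (TCP) lies midway between the tips of the shut fingers; the grasp point (between the pads) lies 19 mm behind it; z points along the fingers, y is the direction in which the jaws open and shut (so a half turn about z gives the same grasp; the last joint's range is limited). The gripper opens to 85 mm and grips with 20 to 120 N. Pads are 22 mm wide; open, the fingers measure 114 mm over their backs; the gripper's body (76 mm by 85 mm) begins 54 mm behind the grasp point. The pads swing forward as they close: fully open they stand 13 mm farther back than shut.
Start: joints at [1.023, 0.313, 1.498, -0, 1.331, -0.223], TCP at [167.55, 497.552, 231.294] pointing down, gripper open.
Joint ranges: [-2.94, 2.94], [-0.97, 2.17], [0.19, 2.56], [-1.23, 4.37], [0.02, 3.11], [-2.88, 2.88]. Speed limits (rad/s): [2.39, 2.39, 3.01, 3.14, 3.14, 3.14].

### API

Orientations are given as a unit quaternion [w, x, y, z].
In Python, from rig import sense, capture, finish_job, search_frame, trace gives the robot as it stands.
- The arm moves only by the tool arm_command, never from a script. Its argument "steps" is one flat list of numbers, 5 for each row, row after row: the shift along the world's x, y, z in units of 50 mm (1.0 is 50 mm), then the turn about the world's z in units of 5 degrees (1.0 is 5 degrees), then the opening in per cent of the stroke, from 0 (shut) to 100 (fully open). In form: [dx, dy, dz, twist, fingers, dx, dy, dz, twist, fingers, ...]. A call has 1 to 5 rows; each row shifts and turns the commanded pose from where the row before left it; what a row does not reach is not made up. A row lasts 1/8 s, in which the tool goes at most 62.5 mm and 10.7 degrees, less where a joint would pass 70% of its speed; a pose out of reach is approached as far as the arm can. A call is refused whole if a number of a shift passes 1 or a number of a turn 1, either way. A call with a gripper value outside its range is refused whole. The fingers move at their own pace and stop on an object; "grip_force" is the grip in N (left out, the last holds). Time passes only in rows, so rows that do not move let the fingers close. It gives the time, the measured TCP pose, the force and the opening at its end, in the units of the state.
- sense(): the state, without advancing time (a new reading comes with each control period).
- capture(name): name is "side" or "top" or "wrist"; returns a dict with "frame" (384x512x3 uint8, blue, green, red), "fov_y" (degrees; the focal length in pixels is half the picture's height over the tangent of half this angle, whatever the lens; pixels are square), "cx", "cy" (the principal point, pixels), "extrinsics" (4x4, takes a point from world to camera coordinates). Camera axes: x right, y down, z forward; pixel columns grow to the right and rows downward; lengths in mm; the calibration is good to about 2 mm. A picture is of the moment at which its call begins. There is no depth.
- finish_job(): hands the job in, once; it reports no verdict.
Trained networks look in a picture, given as the dict that the camera call returned (one of the last four; its "shot" number tells which), for a name from the list of things; names that differ only in an ending like _2 or _b are one class to them, and where a whole thing is asked for, a point or a joint stands for the part that bears it (a point fixed in the world has none). Each returns a list of dicts, best first, with "score" (0 to 1); they miss things now and then, are a little off and sometimes report something else, mostly with a low value. They report only what shows in the picture. A call takes as long as a camera call. They do not tell look-alikes from the thing itself.
- search_frame(picture, target): "point" ([x, y, z] in mm, in world coordinates, good to about 4 mm: the middle of the surface that is visible of it).
- trace(picture, target): "mask" (384x512 bool, what is visible of it).
The state is a dict: "time_s": time; "joints": joint angles; "dq": joint speeds; "tau": joint torques, N m; "eef_pos": TCP position; "ee_rot": TCP orientation; "force": force on the tool from outside, world axes, zero at the start; "wrist_torque": the same for the moment, N m; "grip_width": opening from 0.0 (shut) to 1.0 (fully open).
Only numpy, scipy, OpenCV 4.12 (cv2) and the standard library are available. Lean on these libraries where they do the work, as an engineer would, in place of code of your own. Each camera call takes 0.05 s, during which the arm holds its last target. There are 200 camera calls.

### The job

Rack the freshly painted brackets for curing: drop every red bracket fully home into an L-shaped pocket of the red bottom frame, then set the still empty blue frame on top with its four posts fully down in the red frame's corner cups. Only then drop every blue bracket fully home into a pocket of the blue frame, then set the yellow guard frame on the blue one with its four posts fully down in the cups. When the rack is complete, and not before, start the curing lamp by pressing the white, then the yellow, then the green key, one at a time and each fully down, and leave the spray can, brush and hammer alone.

Things in the scene. Friction and masses are not known exactly. Their poses are not given: they have to be found in the camera images.
- base_mid (a point): Centre of the deck top of the red bottom frame, fixed to the bench: deck 132 mm (x) by 172 mm (y), 12 mm thick, so this point is 12 mm above the bench. On its corners, at x = +-55, y = +-75 mm, stand four square steel cups, 16 mm wide inside, 22 mm outside, 22 mm tall; the cup floor is the deck top. z up. Unchanged by a half turn.
- base_pocket_a (a point): On the dark floor of L-shaped pocket a of the red bottom frame, where the lug axis of a seated bracket stands: x = 0, y = +42 mm from base_mid, 8 mm below the deck top. Pocket: 8 mm deep, bracket outline plus 2.5 mm all round; a bracket fits only when its axes agree with this point's (the frame's).
- base_pocket_b (a point): On the dark floor of L-shaped pocket b of the red bottom frame, where the lug axis of a seated bracket stands: x = 0, y = -42 mm from base_mid, 8 mm below the deck top. Pocket: 8 mm deep, bracket outline plus 2.5 mm all round; a bracket fits only when turned 180 degrees against this point's axes (the frame's).
- tray_grip (a point): Handle of the loose blue stacking frame (0.6 kg): black upright plate on the deck's middle, 50 mm along x, 12 mm thick along y, 45 mm tall above the deck top; pinch it across y from above. This point is 28 mm above the deck top, 17 mm below the plate's top, 110 mm above the feet. Fully home, it is 110 mm above base_mid. z up.
- tray_mid (a point): Centre of the blue frame's deck top, at the foot of its handle, 82 mm above its feet. Deck, cups and pockets as on the red frame. Four round 12 mm posts, feet tapered to 6 mm over the last 7 mm, hang 70 mm below the 12 mm deck at x = +-55, y = +-75 mm, in line with the cups above. Starts standing on the bench. Unchanged by a half turn.
- tray_pocket_a (a point): On the dark floor of L-shaped pocket a of the blue stacking frame, where the lug axis of a seated bracket stands: x = 0, y = +42 mm from tray_mid, 8 mm below the deck top. Pocket: 8 mm deep, bracket outline plus 2.5 mm all round; a bracket fits only when its axes agree with this point's (the frame's).
- tray_pocket_b (a point): On the dark floor of L-shaped pocket b of the blue stacking frame, where the lug axis of a seated bracket stands: x = 0, y = -42 mm from tray_mid, 8 mm below the deck top. Pocket: 8 mm deep, bracket outline plus 2.5 mm all round; a bracket fits only when turned 180 degrees against this point's axes (the frame's).
- guard_grip (a point): Handle of the loose yellow guard frame (0.45 kg): open rim 132 x 170 mm, 12 mm thick, with a cross bar, posts and black handle plate just like the blue frame's, no cups or pockets. Starts standing on the bench. This point is 28 mm above the rim's top, 110 mm above the feet; fully home, it is 110 mm above tray_mid. Pinch across y. z up.
- red1_center (a point): Loose red steel bracket (may be absent), 0.16 kg, 46 mm tall: L-shaped foot 10 mm thick, a bar 20 mm (x) by 56 mm (y) with a 20 x 20 mm toe on its +x side at the +y end (toe centre x = 20, y = 18). An upright lug, 12 mm thick (x), 28 mm wide (y), rises from the bar's middle to the top; pinch it across x. This point: on the lug's axis, 23 mm above the underside; z up.
- red2_center (a point): Loose red steel bracket (may be absent), 0.16 kg, 46 mm tall: L-shaped foot 10 mm thick, a bar 20 mm (x) by 56 mm (y) with a 20 x 20 mm toe on its +x side at the +y end (toe centre x = 20, y = 18). An upright lug, 12 mm thick (x), 28 mm wide (y), rises from the bar's middle to the top; pinch it across x. This point: on the lug's axis, 23 mm above the underside; z up.
- blue1_center (a point): Loose blue steel bracket (may be absent), 0.16 kg, 46 mm tall: L-shaped foot 10 mm thick, a bar 20 mm (x) by 56 mm (y) with a 20 x 20 mm toe on its +x side at the +y end (toe centre x = 20, y = 18). An upright lug, 12 mm thick (x), 28 mm wide (y), rises from the bar's middle to the top; pinch it across x. This point: on the lug's axis, 23 mm above the underside; z up.
- blue2_center (a point): Loose blue steel bracket (may be absent), 0.16 kg, 46 mm tall: L-shaped foot 10 mm thick, a bar 20 mm (x) by 56 mm (y) with a 20 x 20 mm toe on its +x side at the +y end (toe centre x = 20, y = 18). An upright lug, 12 mm thick (x), 28 mm wide (y), rises from the bar's middle to the top; pinch it across x. This point: on the lug's axis, 23 mm above the underside; z up.
- key_white_top (a point): Middle of the top of the white round push key, 26 mm across, pressed straight down. Three such keys, 46 mm apart in a varying order, stand on a grey lamp control box (62 x 150 mm, 28 mm tall) on the bench, on the robot's side of the red frame. Sprung: about 5 N hold it fully down, 6 mm.
- key_white (a joint): How far the white key is pressed: 0 is up, 0.006 m fully down; springs back.
- key_yellow_top (a point): Middle of the top of the yellow round push key, 26 mm across, pressed straight down. Three such keys, 46 mm apart in a varying order, stand on a grey lamp control box (62 x 150 mm, 28 mm tall) on the bench, on the robot's side of the red frame. Sprung: about 5 N hold it fully down, 6 mm.
- key_yellow (a joint): How far the yellow key is pressed: 0 is up, 0.006 m fully down; springs back.
- key_green_top (a point): Middle of the top of the green round push key, 26 mm across, pressed straight down. Three such keys, 46 mm apart in a varying order, stand on a grey lamp control box (62 x 150 mm, 28 mm tall) on the bench, on the robot's side of the red frame. Sprung: about 5 N hold it fully down, 6 mm.
- key_green (a joint): How far the green key is pressed: 0 is up, 0.006 m fully down; springs back.
- spray: Bystander: spray can, 52 mm across, 160 mm tall, standing beyond the work; origin at its foot. Leave it alone.
- wirebrush: Bystander: brush lying beyond the work; origin under its middle. Leave it alone.
- hammer: Bystander: hammer lying at the right near side; origin under its middle. Leave it alone.
Things that resemble listed ones, but are neither listed nor needed, are in the scene too. Of the things that look like the part that bears guard_grip, the larger one is meant.

How it is judged:
By the outcome, as a careful person would: the job done as asked, in the order asked, and still so for the second after the job is handed in, with the robot touching nothing.
Of red1, red2 only 1 to 2 are there at a start; the rules pass over those that are not, and their reading is None.
Of blue1, blue2 only 1 to 2 are there at a start; the rules pass over those that are not, and their reading is None.
At some moment in a run one of red1, red2, blue1, blue2, tray, guard may be knocked a few centimetres aside while the robot is not near it.
Once in a run the grip may slacken for a moment while it holds something.
It also fails if it takes over 210 s, if anything falls off the work surface, if the arm or the gripper's body presses on something with over 40 N, if the wrist force passes 120 N, or if a joint passes its speed limit or range.

## Working session

There is one attempt and no reset: what is moved stays moved. The work goes in short steps, Python scripts to look and compute and a tool call to move; the robot and the scene stay as the last step left them, time stands still between calls to the robot, and variables do not carry over. Pictures are saved under pics/ and viewed, on a budget of 14 in all, crops included, one or two more only if the job needs it, and the job is handed in when it is done.

Besides the shell and the picture viewer there is one more tool, called after "Emit:" as name(argument=value, ...) on one line, values as JSON. arm_command: Moves the arm, as the interface text tells. Its arguments: {"type":"object","properties":{"steps":{"type":"array"},"grip_force":{"type":"number"}},"required":["steps"]}

```bash
mkdir -p pics
cat > h.py <<'E'
import numpy as np, cv2
from rig import sense, capture, finish_job, search_frame, trace
def cam(p):
    f=p["frame"].shape[0]/2/np.tan(np.radians(p["fov_y"])/2)
    return f,p["cx"],p["cy"],np.array(p["extrinsics"])
def proj(p,X):
    f,cx,cy,E=cam(p); c=E[:3,:3]@np.array(X,float)+E[:3,3]
    return np.array([cx+f*c[0]/c[2],cy+f*c[1]/c[2]])
def back(p,uv,z):
    f,cx,cy,E=cam(p); R=E[:3,:3]; o=-R.T@E[:3,3]
    d=R.T@np.array([(uv[0]-cx)/f,(uv[1]-cy)/f,1]); return o+d*(z-o[2])/d[2]
def save(p,n): cv2.imwrite("pics/"+n+".png",p["frame"])
def st():
    s=sense(); print({k:np.round(s[k],3).tolist() for k in("time_s","eef_pos","ee_rot","force","grip_width","joints")})
E
python3 - <<'E'
from h import *
st()
a=capture("top");save(a,"top0");b=capture("side");save(b,"side0")
for p,n in((a,"top"),(b,"side")):
    print(n,np.round(cam(p)[3],2).tolist(),p["fov_y"])
for t in("base_mid","tray_grip","tray_mid","guard_grip","red1_center","blue1_center","key_white_top","key_yellow_top","key_green_top"):
    print(t,[(np.round(d["point"]).tolist(),round(d["score"],2),np.round(proj(a,d["point"])).tolist()) for d in search_frame(a,t)])
E
```

```text
{'time_s': 0.0, 'eef_pos': [167.38, 497.33, 230.737], 'ee_rot': [-0.0, 0.162, 0.987, -0.001], 'force': [-0.862, 0.304, -0.89], 'grip_width': 1.0, 'joints': [1.023, 0.313, 1.498, 0.0, 1.331, -0.223]}
top [[0.01, -1.0, -0.02, 25.02], [-0.99, -0.01, -0.1, 580.73], [0.1, 0.02, -0.99, 1371.8], [0.0, 0.0, 0.0, 1.0]] 48.21758010128154
side [[1.0, -0.04, 0.0, -573.96], [-0.02, -0.5, -0.87, 74.28], [0.03, 0.87, -0.5, 1397.52], [0.0, 0.0, 0.0, 1.0]] 49.5537641250644
base_mid [([632.0, -18.0, 15.0], 0.94, [280.0, 175.0])]
tray_grip []
tray_mid [([382.0, 303.0, 86.0], 0.89, [176.0, 251.0])]
guard_grip [([607.0, 289.0, 85.0], 0.97, [183.0, 179.0]), ([379.0, 530.0, 59.0], 0.87, [107.0, 250.0])]
red1_center [([410.0, 32.0, 48.0], 0.65, [264.0, 242.0]), ([426.0, -365.0, 9.0], 0.51, [385.0, 238.0])]
blue1_center []
key_white_top [([407.0, 31.0, 46.0], 0.38, [264.0, 243.0])]
key_yellow_top [([415.0, -14.0, 47.0], 0.58, [278.0, 241.0])]
key_green_top [([424.0, -53.0, 52.0], 0.51, [290.0, 238.0])]
```

Run:
```python
import cv2
a=cv2.imread("pics/top0.png"); cv2.imwrite("pics/top0c.png",cv2.resize(a[110:360,60:460],None,fx=2,fy=2,interpolation=cv2.INTER_CUBIC))
b=cv2.imread("pics/side0.png"); cv2.imwrite("pics/side0c.png",cv2.resize(b,(800,600),interpolation=cv2.INTER_CUBIC))
```

```text
(no output)
```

View pics/top0c.png

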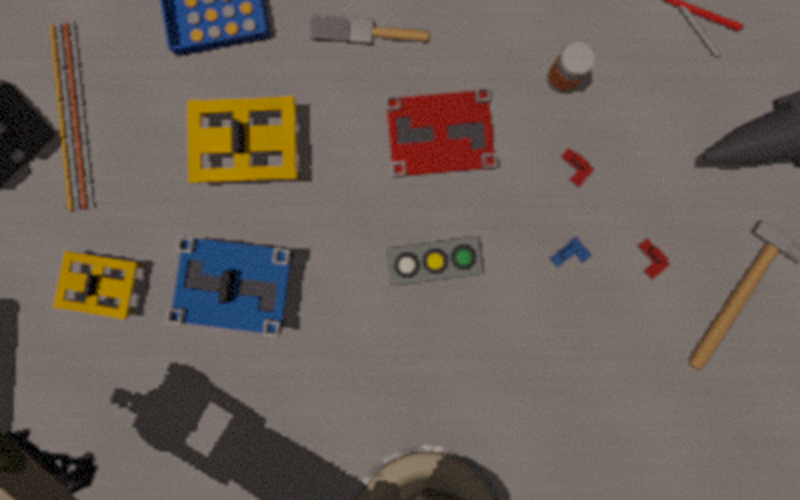

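View pics/side0c.png

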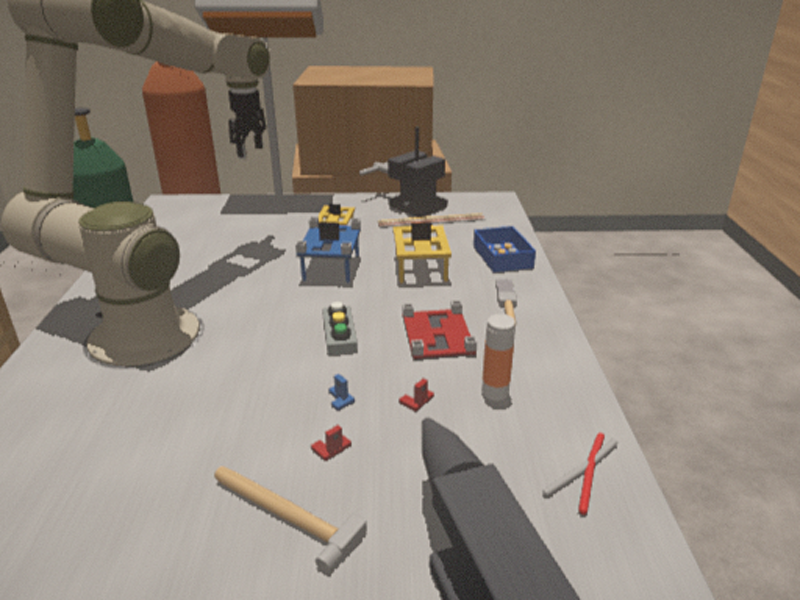

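Shown: red bottom frame at top0c (440,132), blue frame (232,285), and brackets red (577,167), red (653,258) and blue (570,252). Keys are white, yellow and green at (405,265), (435,260) and (463,257). Possible mix-ups are the small yellow frame (97,284) against the large one (242,139, the one meant), and the blue bin and the red pliers, which aren't parts. Next I fit poses from the silhouettes.

```bash
cat >> h.py <<'E'
from scipy.optimize import minimize
BR=[(-10,10,-28,28,0,10),(10,30,8,28,0,10),(-6,6,-14,14,10,46)]
MIR=[(-10,10,-28,28,0,10),(10,30,-28,-8,0,10),(-6,6,-14,14,10,46)]
CUP=[(sx*55-11,sx*55+11,sy*75-11,sy*75+11,0,22) for sx in(-1,1) for sy in(-1,1)]
DECK=[(-66,66,-86,86,-12,0)]; RIM=[(-66,66,-85,85,-12,0)]
HND=[(-25,25,-6,6,0,45)]
def hue(p,c):
    h=cv2.cvtColor(p["frame"],cv2.COLOR_BGR2HSV); H,S,V=h[...,0].astype(int),h[...,1],h[...,2]
    m={"red":((H<8)|(H>172)),"blue":(abs(H-108)<14),"yellow":(abs(H-25)<7)}[c]&(S>120)&(V>45)
    return m.astype(np.uint8)
def blob(m,uv,minA=20):
    m=cv2.morphologyEx(m,cv2.MORPH_CLOSE,np.ones((3,3),np.uint8))
    n,l,s,c=cv2.connectedComponentsWithStats(m)
    k=min((i for i in range(1,n) if s[i,4]>minA),key=lambda i:np.hypot(*(c[i]-uv)))
    return (l==k).astype(np.uint8)
def render(p,pose,z,pos,neg=(),S=4,shape=(384,512)):
    x,y,a=pose; ca,sa=np.cos(a),np.sin(a); im=np.zeros((shape[0]*S,shape[1]*S),np.uint8)
    for col,bx in((1,pos),(0,neg)):
        for b in bx:
            P=[proj(p,(x+ca*X-sa*Y,y+sa*X+ca*Y,z+Z)) for X in b[:2] for Y in b[2:4] for Z in b[4:]]
            h=cv2.convexHull(np.float32((np.array(P)+.5)*S))
            cv2.fillConvexPoly(im,h.round().astype(np.int32),col)
    return im
def fit(p,mask,pose0,z,pos,neg=(),fill=False,angs=None):
    S=4
    if fill:
        c,_=cv2.findContours(mask,cv2.RETR_EXTERNAL,cv2.CHAIN_APPROX_NONE)
        mask=cv2.drawContours(mask*0,c,-1,1,-1)
    M=cv2.resize(mask.astype(np.float32),None,fx=S,fy=S,interpolation=cv2.INTER_LINEAR)>.5
    def cost(q):
        r=render(p,(q[0],q[1],q[2]/50),z,pos,neg,S)>0
        return 1-(r&M).sum()/max(1,(r|M).sum())
    best=None
    for a in (angs if angs is not None else [pose0[2]]):
        s0=np.array([pose0[0],pose0[1],a*50])
        r=minimize(cost,s0,method="Nelder-Mead",options=dict(initial_simplex=s0+np.array([[0,0,0],[8,0,0],[0,8,0],[0,0,8]]),xatol=.1,fatol=1e-4,maxiter=120))
        if best is None or r.fun<best.fun: best=r
    return np.round([best.x[0],best.x[1],np.degrees(best.x[2]/50),1-best.fun],3)
A8=np.radians(np.arange(0,360,45))
def bracket(p,c,uv,z=0,angs=A8,pos=BR):
    m=blob(hue(p,c),uv); X=back(p,uv,z+8); return fit(p,m,(X[0],X[1],0),z,pos,angs=angs)
E
python3 - <<'E'
from h import *
a=capture("top")
f=lambda x,y:np.array([60+x/2,110+y/2])
for c,u in(("red",f(577,167)),("red",f(653,258)),("blue",f(570,252))):
    print(c,bracket(a,c,u),"mirror",bracket(a,c,u,pos=MIR)[3])
for n,c,u,z,pos,neg in(("base","red",f(440,132),12,DECK,CUP),("tray","blue",f(232,285),82,DECK,CUP),("guard","yellow",f(242,139),82,RIM,())):
    X=back(a,u,z); m=blob(hue(a,c),u,300)
    print(n,fit(a,m,(X[0],X[1],0),z,pos,neg,fill=True))
E
```

```text
red [ 581.287 -246.047  137.326    0.836] mirror 0.707
red [ 430.694 -368.261  132.714    0.808] mirror 0.727
blue [ 434.012 -225.158  221.18     0.681] mirror 0.573
base [628.764 -19.253   5.423   0.916]
tray [377.382 308.091  -6.757   0.952]
guard [606.601 297.115   2.633   0.98 ]
```

Emit:
arm_command(steps=[0.55, -0.99, 0, 0.88, 60, 0.55, -0.99, 0, 0.88, 60, 0.55, -0.99, 0, 0.88, 60, 0.55, -0.99, 0, 0.88, 60, 0.55, -0.99, 0, 0.88, 60])

```text
time_s: 1.23
eef_pos: [305.6, 248.5, 231.5]
ee_rot: [0.0, -0.031, 1.0, 0.0]
force: [1.5, 1.2, 1.1]
grip_width: 0.603
```

Emit:
arm_command(steps=[0.55, -0.99, 0, 0.88, 60, 0.55, -0.99, 0, 0.88, 60, 0.55, -0.99, 0, 0.88, 60, 0.55, -0.99, 0, 0.88, 60, 0.55, -0.99, 0, 0.88, 60])

```text
time_s: 1.85
eef_pos: [443.2, 0.7, 231.5]
ee_rot: [0.0, -0.221, 0.975, -0.0]
force: [0.3, 0.9, 0.1]
grip_width: 0.603
```

Emit:
arm_command(steps=[0.55, -0.99, 0, 0.88, 60, 0.55, -0.99, 0, 0.88, 60, 0.55, -0.99, 0, 0.88, 60, 0.55, -0.99, 0, 0.88, 60, 0.55, -0.99, 0, 0.88, 60])

```text
time_s: 2.48
eef_pos: [593.5, -224.5, 230.5]
ee_rot: [-0.009, -0.379, 0.925, -0.008]
force: [-0.2, -0.6, 0.7]
grip_width: 0.598
```

```bash
cat >> h.py <<'E'
def pose():
    s=sense(); w,x,y,z=s["ee_rot"]
    # tool y axis in world
    return np.array(s["eef_pos"]), np.degrees(np.arctan2(1-2*(x*x+z*z),2*(x*y-w*z)))
def togo(x,y,z,jaw):
    p,j=pose(); d=(np.array([x,y,z])-p)/50; t=((jaw-j+90)%180-90)/5
    print("at",p.round(1),"jaw",round(j,1),"units to go",d.round(2),"twist",round(t,2), "grip",round(sense()["grip_width"],3))
E
python3 - <<'E'
from h import *
st(); p=capture("wrist"); save(p,"w1")
print([np.round(proj(p,(581,-246,z))) for z in (0,46)])
u=proj(p,(581,-246,20)); r=bracket(p,"red",u,angs=np.radians([137])); print(r)
togo(r[0],r[1],15,r[2])
t=capture("top"); print("top",bracket(t,"red",proj(t,(581,-246,20)),angs=np.radians([137])))
E
```

```text
{'time_s': 2.475, 'eef_pos': [593.474, -224.509, 230.47], 'ee_rot': [-0.009, -0.379, 0.925, -0.008], 'force': [-0.159, -0.623, 0.74], 'grip_width': 0.598, 'joints': [-0.536, 0.564, 1.127, -0.025, 1.449, -2.881]}
[array([253., 143.]), array([252., 150.])]
[ 581.009 -247.213  138.909    0.929]
at [ 596.8 -225.9  228.1] jaw 134.5 units to go [-0.32 -0.43 -4.26] twist 0.87 grip 0.596
top [ 582.224 -248.145  137.       0.   ]
```

View pics/w1.png

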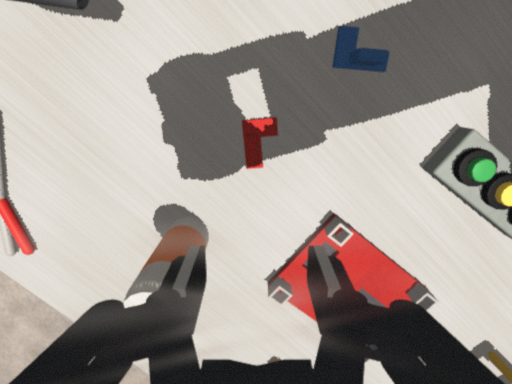

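The wrist view shows red1 at pixel (258,140), blue1 at (357,50) and the base at (350,270). Joint 6 is at its limit here, so I back the twist off. Closing the pads will align the bracket.

Emit:
arm_command(steps=[0, 0, 0, -1, 60, 0, 0, 0, -0.5, 60, 0, 0, 0, 0, 60])

```text
time_s: 2.95
eef_pos: [592.9, -221.1, 230.5]
ee_rot: [-0.01, -0.319, 0.948, -0.007]
force: [-0.0, 0.3, 0.9]
grip_width: 0.603
```

Run:
```python
from h import *
togo(581,-247.2,15,129); print(sense()["joints"])
p=capture("wrist"); r=bracket(p,"red",proj(p,(581,-246,20)),angs=np.radians([137])); print(r)
```

```text
at [ 592.9 -221.1  230.5] jaw 127.2 units to go [-0.24 -0.52 -4.31] twist 0.36 grip 0.603
[-0.53204436  0.5619727   1.13041912 -0.02382727  1.45142535 -2.74942305]
[ 581.177 -246.821  139.634    0.92 ]
```

Emit:
arm_command(steps=[-0.12, -0.26, -0.8, 0, 60, -0.12, -0.26, -0.9, 0, 60, 0, 0, -0.9, 0, 60, 0, 0, -0.9, 0, 60, 0, 0, 0, 0, 60])

```text
time_s: 3.62
eef_pos: [579.6, -246.4, 52.7]
ee_rot: [-0.012, -0.319, 0.948, -0.004]
force: [0.6, 0.1, 0.3]
grip_width: 0.599
```

Run:
```python
from h import *
togo(581,-247.2,15,129); print(sense()["joints"])
```

```text
at [ 579.6 -246.4   52.7] jaw 127.2 units to go [ 0.03 -0.02 -0.75] twist 0.36 grip 0.599
[-0.57793927  0.72269743  1.34129561 -0.02688563  1.08516265 -2.78557378]
```

Emit:
arm_command(steps=[0.03, -0.02, -0.74, 0, 60, 0, 0, 0, 0, 20, 0, 0, 0, 0, 5, 0, 0, 0, 0, 0, 0, 0, 0, 0, 0], grip_force=40)

```text
time_s: 4.25
eef_pos: [583.7, -249.0, 21.0]
ee_rot: [-0.009, -0.319, 0.948, -0.008]
force: [-0.9, 1.1, 7.3]
grip_width: 0.133
```

Emit:
arm_command(steps=[0, 0, 0, 0, 0, 0, 0, 0, 0, 0, 0, 0, 0, 0, 0], grip_force=60)

```text
time_s: 4.62
eef_pos: [583.7, -249.0, 21.1]
ee_rot: [-0.009, -0.319, 0.948, -0.008]
force: [-2.1, 1.6, 7.5]
grip_width: 0.127
```

Run:
```python
from h import *
st()
p=capture("wrist"); r=bracket(p,"red",proj(p,(581,-246,10)),angs=np.radians([127,137])); print(r); save(p,"w2")
```

```text
{'time_s': 4.625, 'eef_pos': [583.701, -249.016, 21.053], 'ee_rot': [-0.009, -0.319, 0.948, -0.008], 'force': [-2.13, 1.599, 7.53], 'grip_width': 0.127, 'joints': [-0.578, 0.769, 1.349, -0.028, 1.021, -2.783]}
[ 583.289 -250.649  127.466    0.816]
```

View pics/w2.png

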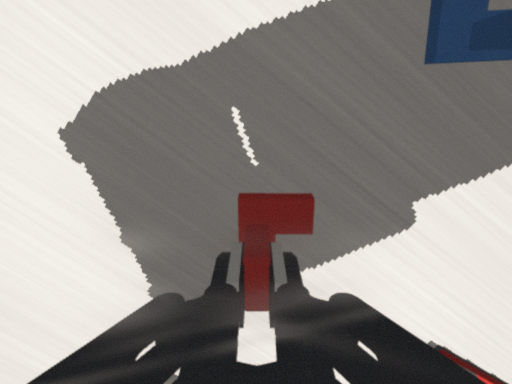

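Emit:
arm_command(steps=[0, 0, 0.7, 0, 0, 0, 0, 0.7, -1, 0, 0, 0.3, 0.7, -1, 0, 0, 0.3, 0.7, -1, 0, 0, 0.3, 0, -1, 0])

```text
time_s: 5.3
eef_pos: [583.8, -203.6, 162.7]
ee_rot: [-0.008, -0.148, 0.989, -0.007]
force: [0.2, -0.4, -1.9]
grip_width: 0.126
```

Emit:
arm_command(steps=[0.05, 0.3, 0, -1, 0, 0.05, 0.3, 0, -1, 0, 0.05, 0.3, 0, -1, 0, 0.05, 0.3, 0, -1, 0, 0.05, 0.3, 0, -1, 0])

```text
time_s: 5.92
eef_pos: [595.3, -128.0, 159.5]
ee_rot: [-0.011, 0.07, 0.998, -0.003]
force: [0.4, 0.6, -2.1]
grip_width: 0.124
```

Emit:
arm_command(steps=[0.05, 0.3, 0, -1, 0, 0.05, 0.3, 0, -1, 0, 0.05, 0.3, 0, -1, 0, 0.05, 0.3, 0, -1, 0, 0.05, 0.3, 0, -1, 0])

```text
time_s: 6.55
eef_pos: [607.8, -53.0, 159.5]
ee_rot: [-0.011, 0.284, 0.959, -0.0]
force: [0.5, -0.7, -1.0]
grip_width: 0.131
```

Emit:
arm_command(steps=[0.05, 0.3, 0, -1, 0, 0.05, 0.3, 0, -1, 0, 0.05, 0.2, 0, -1, 0, 0, 0, 0, -1, 0, 0, 0, 0, -1, 0])

```text
time_s: 7.18
eef_pos: [615.3, -13.3, 159.5]
ee_rot: [-0.011, 0.485, 0.875, 0.003]
force: [0.1, -0.6, -1.3]
grip_width: 0.124
```

Emit:
arm_command(steps=[0, 0, 0, -1, 0, 0, 0, 0, -1, 0, 0, 0, 0, -1, 0, 0, 0, 0, -1, 0, 0, 0, 0, -1, 0])

```text
time_s: 7.8
eef_pos: [615.3, -13.5, 159.5]
ee_rot: [-0.01, 0.662, 0.749, 0.005]
force: [0.9, 0.6, -1.0]
grip_width: 0.128
```

Run:
```python
from h import *
st(); togo(624.8,22.5,30,5.4)
p=capture("wrist"); save(p,"w3")
u=proj(p,(629,-19,12)); m=blob(hue(p,"red"),u,500); print(u,m.sum())
```

```text
{'time_s': 7.8, 'eef_pos': [615.265, -13.524, 159.511], 'ee_rot': [-0.01, 0.662, 0.749, 0.005], 'force': [0.919, 0.597, -1.026], 'grip_width': 0.128, 'joints': [-0.22, 0.575, 1.297, 0.02, 1.283, -0.348]}
at [615.3 -13.5 159.5] jaw 7.0 units to go [ 0.19  0.72 -2.59] twist -0.32 grip 0.128
[270.68389137 186.69455777] 19013
```

View pics/w3.png

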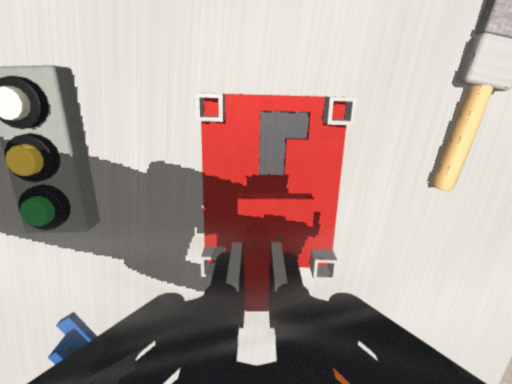

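```bash
cat >> h.py <<'E'
FL=[(-12.5,12.5,-30.5,30.5,0,0.01),(7.5,32.5,5.5,30.5,0,0.01)]
def pocket(p,xy,ang,z):
    """fit dark L pocket opening (deck top height z) near xy"""
    h=cv2.cvtColor(p["frame"],cv2.COLOR_BGR2HSV); m=(h[...,1]<60).astype(np.uint8)
    m=cv2.morphologyEx(m,cv2.MORPH_OPEN,np.ones((3,3),np.uint8))
    u=proj(p,(xy[0],xy[1],z)); n,l=cv2.connectedComponents(m); k=l[int(u[1]),int(u[0])]
    return k,fit(p,(l==k).astype(np.uint8),(xy[0],xy[1],np.radians(ang)),z,FL)
E
python3 - <<'E'
from h import *
p=capture("wrist")
k,r=pocket(p,(624.8,22.5),5.4,12); print(k,r)
a=back(p,(211,107),34);b=back(p,(340,111),34);print(a,b,np.linalg.norm(a-b),np.degrees(np.arctan2(*(b-a)[1::-1])))
th=np.radians(5.0);R=np.array([[np.cos(th),-np.sin(th)],[np.sin(th),np.cos(th)]])
print("pocket from cups",(a+b)[:2]/2-R@[0,33])
g=R@[-1,1.3]; togo(r[0]-g[0],r[1]-g[1],60,r[2])
E
```

```text
2 [624.404  21.064   6.771   0.878]
[569.38377051  49.34046757  34.        ] [675.29503048  58.90183824  34.        ] 106.34197100742578 5.15851823243293
pocket from cups [625.21554     21.24672787]
at [615.3 -13.6 159.4] jaw 7.1 units to go [ 0.2   0.67 -1.99] twist -0.07 grip 0.123
```

Emit:
arm_command(steps=[0.1, 0.33, 0, -0.34, 0, 0.1, 0.35, -0.9, 0, 0, 0, 0, -0.9, 0, 0, 0, 0, 0, 0, 0])

```text
time_s: 8.4
eef_pos: [623.5, 20.9, 66.1]
ee_rot: [-0.013, 0.672, 0.741, 0.003]
force: [-0.1, 0.1, -0.6]
grip_width: 0.127
```

Run:
```python
from h import *
togo(625.9,19.8,26,5.4)
p=capture("wrist");save(p,"w4")
```

```text
at [623.5  20.9  66.1] jaw 5.6 units to go [ 0.05 -0.02 -0.8 ] twist -0.04 grip 0.127
```

View pics/w4.png

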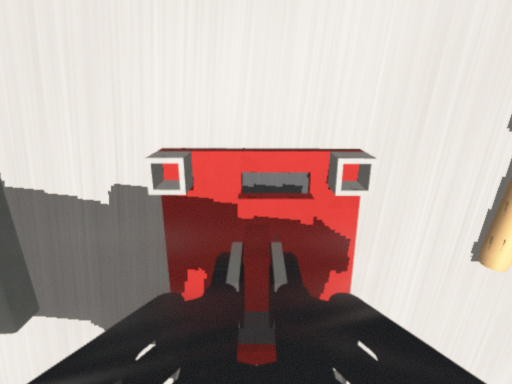

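Emit:
arm_command(steps=[0.04, 0, -0.4, 0, 0, 0, 0, -0.2, 0, 0, 0, 0, -0.2, 0, 0, 0, 0, 0, 0, 0])

```text
time_s: 8.95
eef_pos: [626.9, 20.5, 27.7]
ee_rot: [-0.011, 0.673, 0.74, 0.005]
force: [0.7, 0.4, -2.0]
grip_width: 0.131
```

Run:
```python
from h import *
togo(625.9,20.9,25,5.4); st()
p=capture("wrist");save(p,"w5")
```

```text
at [626.9  20.5  27.7] jaw 5.5 units to go [-0.02  0.01 -0.05] twist -0.02 grip 0.131
{'time_s': 8.95, 'eef_pos': [626.867, 20.503, 27.695], 'ee_rot': [-0.011, 0.673, 0.74, 0.005], 'force': [0.69, 0.408, -1.958], 'grip_width': 0.131, 'joints': [-0.162, 0.75, 1.366, 0.023, 1.04, -0.27]}
```

View pics/w5.png

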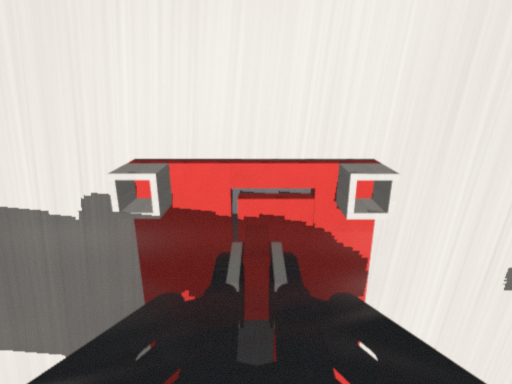

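Emit:
arm_command(steps=[-0.02, 0.03, 0, 0, 0, 0, 0, -0.07, 0, 0, 0, 0, 0, 0, 0, 0, 0, 0, 0, 50, 0, 0, 0, 0, 50])

```text
time_s: 9.62
eef_pos: [626.2, 21.9, 24.9]
ee_rot: [-0.011, 0.673, 0.74, 0.005]
force: [-0.1, -0.7, 0.1]
grip_width: 0.498
```

Emit:
arm_command(steps=[0, 0, 0.9, 0, 50, 0, 0, 0.9, 0, 50, 0, 0, 0.9, 0, 50, 0, 0, 0, 0, 50])

```text
time_s: 10.12
eef_pos: [627.7, 21.8, 163.7]
ee_rot: [-0.008, 0.672, 0.74, 0.007]
force: [0.0, 0.3, -0.4]
grip_width: 0.5
```

```bash
cat >> h.py <<'E'
def seat(p,c,xy,ang,zf):
    """compare silhouette support of bracket seated (zf) vs raised"""
    u=proj(p,(xy[0],xy[1],zf+10)).astype(int); print("px",u)
E
python3 - <<'E'
from h import *
togo(625.9,20.9,25,5.4); st()
p=capture("wrist");save(p,"w6")
t=capture("top"); print("red2",bracket(t,"red",proj(t,(431,-368,20)),angs=np.radians([133])),"blue",bracket(t,"blue",proj(t,(434,-225,20)),angs=np.radians([221])))
E
```

```text
at [627.7  21.8 163.7] jaw 5.5 units to go [-0.04 -0.02 -2.77] twist -0.01 grip 0.5
{'time_s': 10.125, 'eef_pos': [627.668, 21.78, 163.685], 'ee_rot': [-0.008, 0.672, 0.74, 0.007], 'force': [0.023, 0.345, -0.4], 'grip_width': 0.5, 'joints': [-0.16, 0.594, 1.253, 0.021, 1.3, -0.261]}
red2 [ 430.713 -368.402  133.247    0.798] blue [ 434.025 -227.021  221.174    0.655]
```

View pics/w6.png

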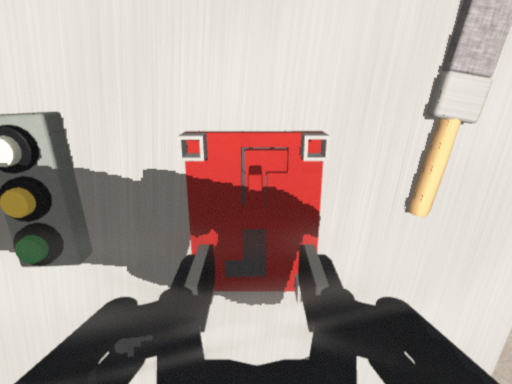

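Red1 looks seated: an even dark outline gap around its foot near pixel (265,165). Next is red2, with jaw −47°.

Emit:
arm_command(steps=[-0.36, -0.71, 0, -0.96, 60, -0.36, -0.71, 0, -0.96, 60, -0.36, -0.71, 0, -0.96, 60, -0.36, -0.71, 0, -0.96, 60, -0.36, -0.71, 0, -0.96, 60])

```text
time_s: 10.85
eef_pos: [534.9, -156.3, 158.2]
ee_rot: [-0.011, 0.812, 0.583, 0.007]
force: [0.1, -0.4, -0.1]
grip_width: 0.6
```

Emit:
arm_command(steps=[-0.36, -0.71, 0, -0.96, 60, -0.36, -0.71, 0, -0.96, 60, -0.36, -0.71, 0, -0.96, 60, -0.36, -0.71, 0, -0.96, 60, -0.36, -0.71, 0, -0.96, 60])

```text
time_s: 11.48
eef_pos: [445.0, -333.6, 158.2]
ee_rot: [-0.009, 0.916, 0.401, 0.009]
force: [0.2, -0.1, 0.3]
grip_width: 0.597
```

Emit:
arm_command(steps=[-0.36, -0.71, 0, -0.96, 60, 0, 0, 0, 0, 60])

```text
time_s: 11.72
eef_pos: [426.6, -369.9, 158.1]
ee_rot: [-0.009, 0.932, 0.362, 0.009]
force: [0.6, 1.4, -0.7]
grip_width: 0.599
```

Run:
```python
from h import *
p=capture("wrist"); r=bracket(p,"red",proj(p,(430.7,-368.4,20)),angs=np.radians([133])); print(r)
togo(r[0],r[1],18,r[2]); print(sense()["joints"])
```

```text
[ 431.146 -369.637  130.599    0.935]
at [ 427.4 -368.6  158.3] jaw -47.4 units to go [ 0.08 -0.02 -2.81] twist -0.4 grip 0.598
[-0.92949138  0.46672335  1.47302636  0.02356871  1.21416465 -0.11048281]
```

Emit:
arm_command(steps=[0.08, -0.02, -0.9, -0.4, 60, 0, 0, -0.9, 0, 60, 0, 0, -0.9, 0, 60, 0, 0, 0, 0, 60, 0, 0, 0, 0, 0])

```text
time_s: 12.4
eef_pos: [433.0, -369.6, 26.3]
ee_rot: [-0.006, 0.937, 0.348, 0.01]
force: [0.2, 0.1, 0.7]
grip_width: 0.402
```

Emit:
arm_command(steps=[0, 0, 0, 0, 0, 0, 0, 0, 0, 0, 0, 0, 0, 0, 0, 0, 0, 0, 0, 0])

```text
time_s: 12.9
eef_pos: [432.8, -370.0, 26.4]
ee_rot: [-0.006, 0.938, 0.347, 0.01]
force: [-0.7, 1.6, 7.3]
grip_width: 0.128
```

Run:
```python
from h import *
p=capture("wrist"); P,j=pose(); r=bracket(p,"red",proj(p,(431,-369,10)),angs=np.radians([131])); print(r)
togo(632.7,-62.4,150,5.4)
a=np.radians(r[2]);d=r[:2]-P[:2];print("off in bracket frame",d@[np.cos(a),np.sin(a)],d@[-np.sin(a),np.cos(a)]);st()
```

```text
[ 432.906 -370.932  131.127    0.629]
at [ 432.8 -370.    26.5] jaw -49.3 units to go [4.   6.15 2.47] twist 10.94 grip 0.122
off in bracket frame -0.7654539705102213 0.4701238536506964
{'time_s': 12.95, 'eef_pos': [432.757, -370.046, 26.457], 'ee_rot': [-0.006, 0.938, 0.348, 0.01], 'force': [-2.809, 3.43, 15.566], 'grip_width': 0.122, 'joints': [-0.923, 0.645, 1.572, 0.028, 0.931, -0.079]}
```

Emit:
arm_command(steps=[0, 0, 0, 0, 40, 0, 0, -0.14, 0, 40, 0, 0, 0, 0, 0, 0, 0, 0, 0, 0, 0, 0, 0, 0, 0])

```text
time_s: 13.58
eef_pos: [432.1, -369.4, 17.7]
ee_rot: [-0.007, 0.938, 0.347, 0.009]
force: [0.3, 0.3, -0.1]
grip_width: 0.128
```

Emit:
arm_command(steps=[0, 0, 0, 0, 0, 0, 0, 0, 0, 0])

```text
time_s: 13.82
eef_pos: [432.2, -369.5, 17.8]
ee_rot: [-0.007, 0.938, 0.347, 0.009]
force: [-0.6, 0.4, -2.0]
grip_width: 0.128
```

Run:
```python
from h import *
p=capture("wrist"); P,j=pose(); r=bracket(p,"red",proj(p,(431,-369,10)),angs=np.radians([131])); print(r)
togo(632.7,-62.4,150,5.4);st()
```

```text
[ 433.209 -370.362  132.747    0.622]
at [ 432.2 -369.5   17.8] jaw -49.3 units to go [4.01 6.14 2.64] twist 10.95 grip 0.129
{'time_s': 13.875, 'eef_pos': [432.179, -369.487, 17.846], 'ee_rot': [-0.007, 0.938, 0.347, 0.009], 'force': [-0.528, 0.288, -1.761], 'grip_width': 0.129, 'joints': [-0.924, 0.658, 1.576, 0.028, 0.916, -0.08]}
```

Emit:
arm_command(steps=[0, 0, 0.7, 0, 0, 0, 0, 0.7, 0, 0, 0.33, 0.51, 0.7, 0.91, 0, 0.33, 0.51, 0.54, 0.91, 0, 0.33, 0.51, 0, 0.91, 0])

```text
time_s: 14.5
eef_pos: [482.8, -292.8, 152.2]
ee_rot: [-0.006, 0.889, 0.458, 0.009]
force: [-0.2, -0.8, -2.7]
grip_width: 0.125
```

Emit:
arm_command(steps=[0.33, 0.51, 0, 0.91, 0, 0.33, 0.51, 0, 0.91, 0, 0.33, 0.51, 0, 0.91, 0, 0.33, 0.51, 0, 0.91, 0, 0.33, 0.51, 0, 0.91, 0])

```text
time_s: 15.12
eef_pos: [564.6, -164.6, 149.8]
ee_rot: [-0.01, 0.781, 0.624, 0.007]
force: [0.1, -0.8, -1.4]
grip_width: 0.13
```

Emit:
arm_command(steps=[0.33, 0.51, 0, 0.91, 0, 0.33, 0.51, 0, 0.91, 0, 0.33, 0.51, 0, 0.91, 0, 0.33, 0.51, 0, 0.91, 0, 0, 0, 0, 0, 0])

```text
time_s: 15.75
eef_pos: [630.7, -61.8, 149.5]
ee_rot: [-0.011, 0.673, 0.74, 0.005]
force: [-0.9, -0.4, -1.6]
grip_width: 0.127
```

Run:
```python
from h import *
p=capture("wrist"); save(p,"w7"); 
print(pocket(p,(632.7,-62.4),185.4,12)); togo(632.7,-62.4,65,5.4)
u=proj(p,(628.8,-20.5,12)); print(u)
```

```text
(np.int32(4), array([ 6.32411e+02, -6.28060e+01,  1.82756e+02,  5.95000e-01]))
at [630.2 -63.  149.5] jaw 5.3 units to go [ 0.05  0.01 -1.69] twist 0.02 grip 0.129
[259.7704101  137.60712009]
```

View pics/w7.png

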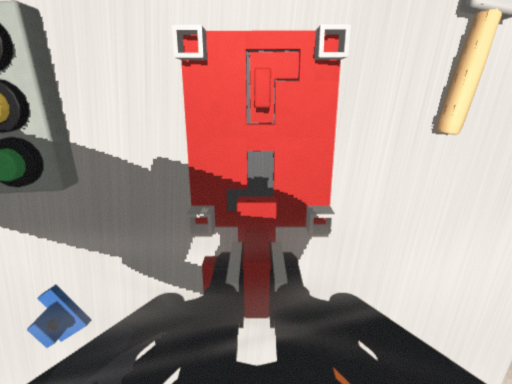

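Red1 sits flush with an even gap at (272,85). Pocket b at (260,180) lies in line with the held red2. Lowering.

Emit:
arm_command(steps=[0.04, 0.02, -0.9, 0, 0, 0, 0, -0.9, 0, 0, 0, 0, 0, 0, 0])

```text
time_s: 16.18
eef_pos: [630.0, -62.9, 57.0]
ee_rot: [-0.014, 0.674, 0.738, 0.003]
force: [0.3, -0.2, -0.9]
grip_width: 0.129
```

Emit:
arm_command(steps=[0, 0, -0.3, 0, 0, 0, 0, -0.2, 0, 0, 0, 0, -0.1, 0, 0, 0, 0, 0, 0, 0])

```text
time_s: 16.68
eef_pos: [632.2, -62.5, 29.9]
ee_rot: [-0.011, 0.674, 0.739, 0.005]
force: [0.7, -0.7, -1.2]
grip_width: 0.127
```

Run:
```python
from h import *
togo(632,-62,22,5.4); st()
```

```text
at [632.2 -62.5  29.9] jaw 5.3 units to go [-0.    0.01 -0.16] twist 0.03 grip 0.127
{'time_s': 16.675, 'eef_pos': [632.234, -62.541, 29.926], 'ee_rot': [-0.011, 0.674, 0.739, 0.005], 'force': [0.736, -0.749, -1.19], 'grip_width': 0.127, 'joints': [-0.29, 0.763, 1.334, 0.021, 1.06, -0.393]}
```

Emit:
arm_command(steps=[0, 0, -0.1, 0, 0, 0, 0, -0.08, 0, 0, 0, 0, 0, 0, 0])

```text
time_s: 17.05
eef_pos: [632.4, -62.6, 21.5]
ee_rot: [-0.01, 0.674, 0.739, 0.005]
force: [-0.9, 0.2, 3.6]
grip_width: 0.127
```

Run:
```python
from h import *
togo(632,-62,22,5.4); st()
```

```text
at [632.4 -62.6  21.5] jaw 5.3 units to go [-0.01  0.01  0.01] twist 0.02 grip 0.127
{'time_s': 17.05, 'eef_pos': [632.447, -62.585, 21.502], 'ee_rot': [-0.01, 0.674, 0.739, 0.005], 'force': [-0.912, 0.203, 3.644], 'grip_width': 0.127, 'joints': [-0.29, 0.775, 1.338, 0.021, 1.044, -0.393]}
```

Floor contact at the expected height. I release and go over to the blue frame.

Emit:
arm_command(steps=[0, 0, 0, 0, 50, 0, 0, 0, 0, 50, 0, 0, 0.9, 0, 50, 0, 0, 0.9, 0, 50, 0, 0, 0.9, 0, 80])

```text
time_s: 17.68
eef_pos: [632.1, -62.5, 157.3]
ee_rot: [-0.011, 0.674, 0.739, 0.005]
force: [1.3, -0.2, -0.0]
grip_width: 0.696
```

Emit:
arm_command(steps=[-0.32, 0.46, 0.9, 0.98, 80, -0.32, 0.46, 0.9, 0.98, 80, -0.32, 0.46, 0, 0.98, 80, -0.32, 0.46, 0, 0.98, 80, -0.32, 0.46, 0, 0.98, 80])

```text
time_s: 18.3
eef_pos: [551.6, 53.2, 245.9]
ee_rot: [-0.012, 0.501, 0.866, 0.003]
force: [-0.1, 0.3, 0.3]
grip_width: 0.802
```

Emit:
arm_command(steps=[-0.32, 0.46, 0, 0.98, 80, -0.32, 0.46, 0, 0.98, 80, -0.32, 0.46, 0, 0.98, 80, -0.32, 0.46, 0, 0.98, 80, -0.32, 0.46, 0, 0.98, 80])

```text
time_s: 18.92
eef_pos: [471.6, 168.2, 245.9]
ee_rot: [-0.012, 0.305, 0.952, 0.0]
force: [0.0, 0.6, 0.6]
grip_width: 0.798
```

Emit:
arm_command(steps=[-0.32, 0.46, 0, 0.98, 80, -0.32, 0.46, 0, 0.98, 80, -0.32, 0.46, 0, 0.98, 80, -0.32, 0.46, 0, 0.98, 80, -0.32, 0.46, 0, 0.98, 80])

```text
time_s: 19.55
eef_pos: [391.6, 283.2, 245.9]
ee_rot: [-0.012, 0.096, 0.995, -0.002]
force: [0.7, 0.5, -0.5]
grip_width: 0.802
```

Emit:
arm_command(steps=[-0.32, 0.46, 0, 0.98, 80, 0, 0, 0, 0, 80])

```text
time_s: 19.8
eef_pos: [375.4, 306.4, 245.9]
ee_rot: [-0.012, 0.054, 0.998, -0.003]
force: [0.2, 0.1, 0.4]
grip_width: 0.799
```

Run:
```python
from h import *
p=capture("wrist"); save(p,"w8"); t=capture("top"); save(t,"t8")
for q,n in((t,"top"),(p,"wrist")):
    u=proj(q,(377,308,82)); m=blob(hue(q,"blue"),u,1000); print(n,u.round(),m.sum(),fit(q,m,(377,308,np.radians(-6.8)),82,DECK,CUP,fill=True))
u=proj(t,(629,-20,12)); m=blob(hue(t,"red"),u,300); print("base",fit(t,m,(629,-20,np.radians(5)),12,DECK,CUP,fill=True))
togo(377,308,91,83.2); st()
```

```text
top [174. 252.] 1028 [377.96  307.172  -7.077   0.471]
wrist [260. 178.] 14765 [378.179 305.976  -6.644   0.96 ]
base [628.835 -19.265   5.432   0.917]
at [376.4 305.2 245.9] jaw 83.6 units to go [ 0.01  0.06 -3.1 ] twist -0.09 grip 0.808
{'time_s': 19.9, 'eef_pos': [376.424, 305.223, 245.866], 'ee_rot': [-0.011, 0.056, 0.998, -0.003], 'force': [0.186, 0.419, 0.572], 'grip_width': 0.808, 'joints': [0.436, 0.224, 1.575, 0.006, 1.365, -1.025]}
```

Emit:
arm_command(steps=[0.03, 0.02, -0.8, -0.03, 80, 0, 0, -0.8, 0, 80, 0, 0, -0.8, 0, 80, 0, 0, -0.6, 0, 80, 0, 0, 0, 0, 80])

```text
time_s: 20.52
eef_pos: [377.4, 305.3, 94.5]
ee_rot: [-0.013, 0.058, 0.998, -0.004]
force: [-0.5, -0.4, 0.7]
grip_width: 0.8
```

Emit:
arm_command(steps=[0, 0, 0, 0, 0, 0, 0, 0, 0, 0, 0, 0, 0, 0, 0, 0, 0, 0, 0, 0, 0, 0, 0, 0, 0], grip_force=90)

```text
time_s: 21.15
eef_pos: [378.1, 306.4, 96.8]
ee_rot: [-0.011, 0.056, 0.998, -0.003]
force: [-0.4, -2.7, 6.3]
grip_width: 0.122
```

Run:
```python
from h import *
togo(378,306,93,83.4); st()
p=capture("wrist"); u=proj(p,(378,306,82)); m=blob(hue(p,"blue"),u,1000); print(m.sum())
```

```text
at [378.1 306.4  96.8] jaw 83.5 units to go [-0.   -0.01 -0.08] twist -0.03 grip 0.122
{'time_s': 21.15, 'eef_pos': [378.083, 306.44, 96.827], 'ee_rot': [-0.011, 0.056, 0.998, -0.003], 'force': [-0.447, -2.651, 6.286], 'grip_width': 0.122, 'joints': [0.437, 0.397, 1.766, 0.007, 1.001, -1.025]}
31257
```

Emit:
arm_command(steps=[0, 0, 0.4, 0, 0, 0, 0, 0.6, 0, 0, 0, 0, 0.6, 0, 0, 0, 0, 0.6, 0, 0, 0.2, -0.26, 0, 0.2, 0])

```text
time_s: 21.82
eef_pos: [387.9, 294.0, 207.6]
ee_rot: [-0.01, 0.047, 0.999, -0.002]
force: [0.5, 0.1, -6.5]
grip_width: 0.126
```

Emit:
arm_command(steps=[0.38, -0.49, 0, 0.2, 0, 0.38, -0.49, 0, 0.2, 0, 0.38, -0.49, 0, 0.2, 0, 0.38, -0.49, 0, 0.2, 0, 0.38, -0.49, 0, 0.2, 0])

```text
time_s: 22.45
eef_pos: [482.7, 170.1, 205.3]
ee_rot: [-0.012, 0.004, 1.0, -0.004]
force: [-0.2, 1.0, -5.8]
grip_width: 0.123
```

Emit:
arm_command(steps=[0.38, -0.49, 0, 0.2, 0, 0.38, -0.49, 0, 0.2, 0, 0.38, -0.49, 0, 0.2, 0, 0.38, -0.49, 0, 0.2, 0, 0.38, -0.49, 0, 0.2, 0])

```text
time_s: 23.08
eef_pos: [577.7, 47.8, 205.1]
ee_rot: [-0.012, -0.04, 0.999, -0.004]
force: [0.9, 0.7, -6.2]
grip_width: 0.123
```

Emit:
arm_command(steps=[0.38, -0.49, 0, 0.2, 0, 0.38, -0.49, 0, 0, 0, 0.2, -0.35, 0, 0, 0, 0, 0, 0, 0, 0, 0, 0, 0, 0, 0])

```text
time_s: 23.7
eef_pos: [625.2, -17.3, 205.3]
ee_rot: [-0.012, -0.048, 0.999, -0.004]
force: [-0.1, -0.5, -5.9]
grip_width: 0.123
```

Run:
```python
from h import *
togo(628.8,-20.3,150,95.5); st()
t=capture("top"); P,_=pose(); zd=P[2]-96.8+82; u=proj(t,(P[0],P[1],zd)); m=blob(hue(t,"blue"),u,300); print(m.sum(),fit(t,m,(P[0],P[1],np.radians(5)),zd,DECK,CUP,fill=True))
w=capture("wrist"); u=proj(w,(P[0],P[1],zd)); m=blob(hue(w,"blue"),u,300);print(m.sum(),fit(w,m,(P[0],P[1],np.radians(5)),zd,DECK,CUP,fill=True))
s=capture("side"); save(s,"s9"); u=proj(s,(629,-20,70)).astype(int); print(u)
cv2.imwrite("pics/s9c.png",cv2.resize(s["frame"][u[1]-80:u[1]+80,u[0]-90:u[0]+90],None,fx=4,fy=3.6,interpolation=cv2.INTER_CUBIC))
```

```text
at [625.2 -17.3 205.3] jaw 95.5 units to go [ 0.07 -0.06 -1.11] twist -0.01 grip 0.123
{'time_s': 23.7, 'eef_pos': [625.179, -17.328, 205.338], 'ee_rot': [-0.012, -0.048, 0.999, -0.004], 'force': [-0.08, -0.544, -5.85], 'grip_width': 0.123, 'joints': [-0.209, 0.57, 1.183, -0.013, 1.41, -1.874]}
1239 [625.204 -17.196   5.      0.   ]
31117 [ 6.25209e+02 -1.81130e+01  5.67800e+00  5.01000e-01]
[280 196]
```

View pics/s9c.png

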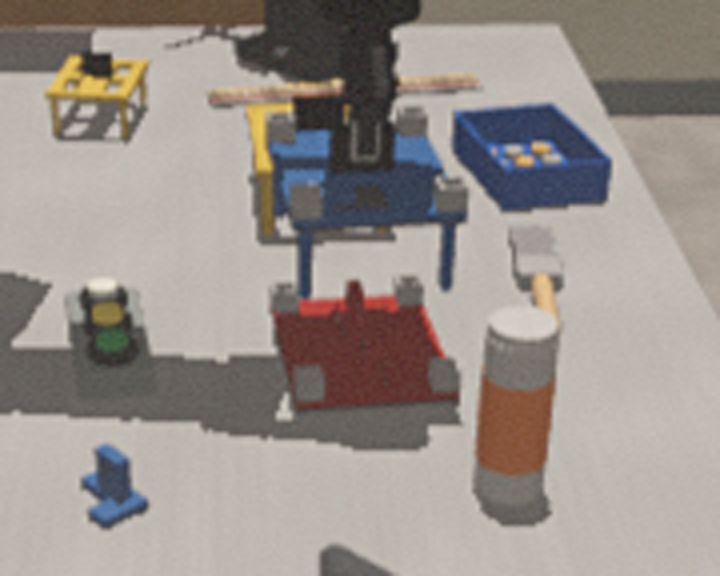

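The side view shows the blue frame held level over the red frame, with its posts above the cups. Lowering.

Emit:
arm_command(steps=[0.07, -0.06, -0.3, 0, 0, 0, 0, -0.4, 0, 0, 0, 0, -0.4, 0, 0, 0, 0, 0, 0, 0, 0, 0, 0, 0, 0])

```text
time_s: 24.48
eef_pos: [629.5, -21.1, 151.4]
ee_rot: [-0.011, -0.048, 0.999, -0.004]
force: [0.6, 0.4, -5.8]
grip_width: 0.127
```

Run:
```python
from h import *
togo(628.8,-20.3,109,95.5); st()
```

```text
at [629.5 -21.1 151.4] jaw 95.5 units to go [-0.01  0.02 -0.85] twist -0.01 grip 0.127
{'time_s': 24.475, 'eef_pos': [629.523, -21.069, 151.404], 'ee_rot': [-0.011, -0.048, 0.999, -0.004], 'force': [0.623, 0.369, -5.793], 'grip_width': 0.127, 'joints': [-0.214, 0.62, 1.243, -0.014, 1.297, -1.877]}
```

Emit:
arm_command(steps=[-0.01, 0.01, -0.25, 0, 0, 0, 0, -0.2, 0, 0, 0, 0, -0.1, 0, 0, 0, 0, -0.1, 0, 0, 0, 0, 0, 0, 0])

```text
time_s: 25.1
eef_pos: [628.6, -20.5, 118.1]
ee_rot: [-0.011, -0.048, 0.999, -0.004]
force: [1.1, 0.3, -5.2]
grip_width: 0.124
```

Run:
```python
from h import *
togo(628.8,-20.3,109,95.5); st()
```

```text
at [628.6 -20.5 118.1] jaw 95.5 units to go [ 0.    0.   -0.18] twist -0.0 grip 0.124
{'time_s': 25.1, 'eef_pos': [628.612, -20.493, 118.059], 'ee_rot': [-0.011, -0.048, 0.999, -0.004], 'force': [1.127, 0.342, -5.187], 'grip_width': 0.124, 'joints': [-0.213, 0.651, 1.282, -0.014, 1.229, -1.875]}
```

Feet are about 13 mm inside the cups with no side load. Continuing down.

Emit:
arm_command(steps=[0, 0, -0.1, 0, 0, 0, 0, -0.1, 0, 0, 0, 0, 0, 0, 0])

```text
time_s: 25.48
eef_pos: [629.0, -20.8, 109.0]
ee_rot: [-0.011, -0.048, 0.999, -0.004]
force: [-1.1, -1.7, -0.0]
grip_width: 0.126
```

Run:
```python
from h import *
togo(628.8,-20.3,109,95.5); st()
```

```text
at [629.  -20.8 109. ] jaw 95.5 units to go [-0.    0.01  0.  ] twist -0.0 grip 0.126
{'time_s': 25.475, 'eef_pos': [628.968, -20.763, 108.987], 'ee_rot': [-0.011, -0.048, 0.999, -0.004], 'force': [-1.149, -1.745, -0.022], 'grip_width': 0.126, 'joints': [-0.213, 0.66, 1.291, -0.015, 1.209, -1.875]}
```

Emit:
arm_command(steps=[0, 0, 0, 0, 70, 0, 0, 0, 0, 70, 0, 0, 0, 0, 70, 0, 0, 0.7, 0, 70, 0, 0, 0.9, 0, 70])

```text
time_s: 26.1
eef_pos: [628.3, -20.4, 188.6]
ee_rot: [-0.012, -0.048, 0.999, -0.004]
force: [0.0, -1.4, 1.2]
grip_width: 0.698
```

Emit:
arm_command(steps=[-0.35, -0.37, 0.2, -0.99, 60, -0.35, -0.37, 0, -0.99, 60, -0.35, -0.37, 0, -0.99, 60, -0.35, -0.37, 0, -0.99, 60, -0.35, -0.37, 0, -0.99, 60])

```text
time_s: 26.72
eef_pos: [540.7, -113.6, 198.5]
ee_rot: [-0.012, 0.168, 0.986, -0.002]
force: [1.6, -0.7, 0.4]
grip_width: 0.601
```

Emit:
arm_command(steps=[-0.35, -0.37, 0, -0.99, 60, -0.35, -0.37, 0, -0.99, 60, -0.35, -0.37, 0, -0.99, 60, -0.35, -0.37, 0, -0.99, 60, -0.35, -0.37, 0, -0.99, 60])

```text
time_s: 27.35
eef_pos: [453.2, -206.1, 198.6]
ee_rot: [-0.012, 0.376, 0.927, 0.001]
force: [0.8, 0.2, 1.1]
grip_width: 0.6
```

Emit:
arm_command(steps=[-0.35, -0.37, 0, -0.99, 60, 0, 0, 0, 0, 60])

```text
time_s: 27.6
eef_pos: [435.7, -224.8, 198.6]
ee_rot: [-0.012, 0.415, 0.91, 0.001]
force: [-0.0, 0.0, -0.8]
grip_width: 0.6
```

Run:
```python
from h import *
p=capture("wrist"); save(p,"w10"); r=bracket(p,"blue",proj(p,(434,-226,20)),angs=np.radians([221])); print(r)
togo(r[0],r[1],18,r[2]); print(sense()["joints"])
t=capture("top"); u=proj(t,(629,-20.5,94)); m=blob(hue(t,"blue"),u,300); print(m.sum(),fit(t,m,(629,-20,np.radians(5)),94,DECK,CUP,fill=True))
print(trace(t,"guard_grip")[0]["score"]); m=blob(hue(t,"yellow"),proj(t,(606,297,82)),300); print("guard",fit(t,m,(606,297,.05),82,RIM,fill=True))
```

```text
[ 400.367 -193.038  231.984    0.885]
at [ 436.2 -224.2  198.6] jaw 41.1 units to go [-0.72  0.62 -3.61] twist 2.18 grip 0.604
[-0.71222908  0.27900456  1.63200872 -0.00367075  1.25364002 -1.42788351]
1508 [627.661 -21.18    6.255   0.937]
0.92
guard [606.908 297.043   2.666   0.979]
```

The blue bracket has been knocked to about (400,-193). I move above the new place and re-measure.

Emit:
arm_command(steps=[-0.36, 0.31, -0.3, 0.8, 60, -0.36, 0.31, -0.3, 0.8, 60, 0, 0, 0, 0.6, 60, 0, 0, 0, 0, 60])

```text
time_s: 28.25
eef_pos: [400.7, -192.5, 168.5]
ee_rot: [-0.012, 0.324, 0.946, 0.0]
force: [-0.3, -0.2, -0.3]
grip_width: 0.598
```

Run:
```python
from h import *
p=capture("wrist"); save(p,"w11"); r=bracket(p,"blue",proj(p,(400,-193,20)),angs=np.radians([221,232,322,140,50])); print(r)
togo(r[0],r[1],20,r[2]); print(sense()["joints"])
t=capture("top"); print(bracket(t,"blue",proj(t,(400,-193,20)),angs=np.radians([232,140,50])))
```

```text
[ 400.415 -193.196  231.579    0.867]
at [ 400.7 -192.7  168.5] jaw 52.1 units to go [-0.01 -0.01 -2.97] twist -0.1 grip 0.604
[-0.70811544  0.21437573  1.80169233 -0.00876931  1.14749754 -1.61354934]
[ 399.677 -194.692  232.       0.   ]
```

View pics/w11.png

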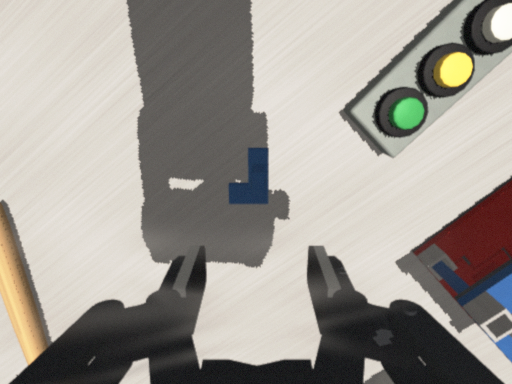

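The blue bracket is at (258,175), with the toe at lower left, which agrees with the fit. Grasping.

Emit:
arm_command(steps=[0, -0.01, -0.8, -0.1, 60, 0, 0, -0.8, 0, 60, 0, 0, -0.8, 0, 60, 0, 0, -0.6, 0, 60, 0, 0, 0, 0, 60], grip_force=60)

```text
time_s: 28.98
eef_pos: [399.6, -192.9, 17.2]
ee_rot: [-0.014, 0.329, 0.944, 0.001]
force: [-0.9, -0.0, 0.8]
grip_width: 0.603
```

Emit:
arm_command(steps=[0, 0, 0, 0, 0, 0, 0, 0, 0, 0, 0, 0, 0, 0, 0, 0, 0, 0, 0, 0, 0, 0, 0, 0, 0])

```text
time_s: 29.6
eef_pos: [400.9, -194.0, 19.7]
ee_rot: [-0.011, 0.329, 0.944, 0.0]
force: [0.9, 1.2, 6.5]
grip_width: 0.123
```

Run:
```python
from h import *
p=capture("wrist"); P,j=pose(); r=bracket(p,"blue",proj(p,(400,-193,10)),angs=np.radians([232])); print(r)
togo(632.6,-62.4,200,5.4);st()
a=np.radians(r[2]);d=r[:2]-P[:2];print("off",d@[np.cos(a),np.sin(a)],d@[-np.sin(a),np.cos(a)])
```

```text
[ 4.25189e+02 -2.16276e+02  2.27296e+02  2.63000e-01]
at [ 400.9 -194.    19.7] jaw 51.6 units to go [4.63 2.63 3.61] twist -9.23 grip 0.126
{'time_s': 29.65, 'eef_pos': [400.937, -193.953, 19.687], 'ee_rot': [-0.011, 0.329, 0.944, 0.0], 'force': [-0.813, 0.797, 6.924], 'grip_width': 0.126, 'joints': [-0.71, 0.462, 1.937, -0.011, 0.762, -1.602]}
off -0.04344517646999164 32.96185283734213
```

Emit:
arm_command(steps=[0, 0, 0.6, 0, 0, 0, 0, 0.8, 0, 0, 0, 0, 0.8, 0, 0, 0, 0, 0.8, -0.92, 0, 0.3, 0.16, 0.6, -0.92, 0])

```text
time_s: 30.28
eef_pos: [415.1, -185.7, 200.8]
ee_rot: [-0.011, 0.406, 0.914, 0.001]
force: [-0.1, 0.1, -1.7]
grip_width: 0.132
```

Emit:
arm_command(steps=[0.46, 0.26, 0, -0.92, 0, 0.46, 0.26, 0, -0.92, 0, 0.46, 0.26, 0, -0.92, 0, 0.46, 0.26, 0, -0.92, 0, 0.46, 0.26, 0, -0.92, 0])

```text
time_s: 30.9
eef_pos: [530.8, -119.9, 199.0]
ee_rot: [-0.011, 0.579, 0.815, 0.004]
force: [-0.4, -0.8, -1.4]
grip_width: 0.128
```

Emit:
arm_command(steps=[0.46, 0.26, 0, -0.92, 0, 0.46, 0.26, 0, -0.92, 0, 0.46, 0.26, 0, -0.92, 0, 0.46, 0.26, 0, 0, 0, 0.2, 0.14, 0, 0, 0])

```text
time_s: 31.52
eef_pos: [632.7, -60.8, 198.6]
ee_rot: [-0.011, 0.672, 0.741, 0.005]
force: [-0.8, -0.7, -2.1]
grip_width: 0.123
```

Emit:
arm_command(steps=[0, 0, 0, 0, 0, 0, 0, 0, 0, 0])

```text
time_s: 31.78
eef_pos: [631.7, -61.9, 198.6]
ee_rot: [-0.011, 0.672, 0.74, 0.005]
force: [0.2, 0.5, -0.6]
grip_width: 0.125
```

Run:
```python
from h import *
p=capture("wrist"); save(p,"w12"); togo(632.6,-62.4,106,5.4);st()
for z in (94,):
  print(pocket(p,(632.6,-62.4),185.4,z), pocket(p,(624.7,21.2),5.4,z))
```

```text
at [631.7 -62.  198.6] jaw 5.5 units to go [ 0.02 -0.01 -1.85] twist -0.03 grip 0.128
{'time_s': 31.825, 'eef_pos': [631.661, -62.038, 198.639], 'ee_rot': [-0.011, 0.672, 0.74, 0.005], 'force': [-0.01, -0.294, -2.29], 'grip_width': 0.128, 'joints': [-0.29, 0.589, 1.17, 0.019, 1.398, -0.39]}
(np.int32(0), array([ 6.67865e+02, -5.93760e+01,  1.68550e+02,  8.20000e-02])) (np.int32(2), array([624.527,  18.754,   6.307,   0.898]))
```

View pics/w12.png

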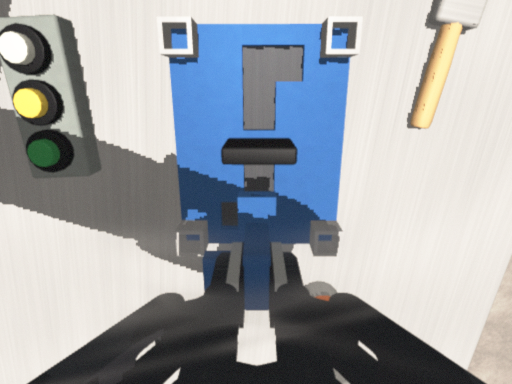

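Emit:
arm_command(steps=[0.02, -0.03, -0.6, 0.05, 0, 0, 0, -0.6, 0, 0, 0, 0, 0, 0, 0, 0, 0, 0, 0, 0])

```text
time_s: 32.33
eef_pos: [633.6, -63.4, 140.0]
ee_rot: [-0.01, 0.67, 0.742, 0.005]
force: [0.8, -0.3, -2.5]
grip_width: 0.128
```

Run:
```python
from h import *
q=cv2.imread("pics/w12.png")
p=capture("wrist"); save(p,"w13"); togo(632.8,-63.8,106,5.8);st()
print(q[180:215:2,257].tolist())
cv2.imwrite("pics/w13c.png",cv2.resize(p["frame"][60:300,130:390],None,fx=3,fy=2.5*1.0,interpolation=cv2.INTER_CUBIC))
print("z94 y at rows",[(v,back(p,(257,v),94)[1].round(1),back(p,(257,v),189-198.6+pose()[0][2])[1].round(1)) for v in range(130,260,10)])
```

```text
at [633.8 -63.4 140.2] jaw 5.8 units to go [-0.02 -0.01 -0.68] twist -0.0 grip 0.129
{'time_s': 32.375, 'eef_pos': [633.772, -63.353, 140.193], 'ee_rot': [-0.01, 0.67, 0.742, 0.006], 'force': [-0.031, 0.337, -0.915], 'grip_width': 0.129, 'joints': [-0.291, 0.639, 1.241, 0.019, 1.274, -0.398]}
[[54, 52, 53], [49, 47, 47], [48, 47, 45], [55, 54, 55], [46, 48, 47], [59, 53, 48], [106, 70, 45], [97, 62, 39], [115, 76, 43], [211, 137, 84], [213, 139, 81], [212, 139, 84], [210, 139, 84], [212, 140, 84], [212, 139, 87], [209, 135, 82], [214, 140, 88], [211, 139, 86]]
z94 y at rows [(130, np.float64(-5.3), np.float64(-1.0)), (140, np.float64(-11.1), np.float64(-5.8)), (150, np.float64(-17.1), np.float64(-10.6)), (160, np.float64(-23.2), np.float64(-15.5)), (170, np.float64(-29.5), np.float64(-20.6)), (180, np.float64(-35.8), np.float64(-25.7)), (190, np.float64(-42.3), np.float64(-30.9)), (200, np.float64(-48.9), np.float64(-36.3)), (210, np.float64(-55.7), np.float64(-41.7)), (220, np.float64(-62.6), np.float64(-47.3)), (230, np.float64(-69.6), np.float64(-52.9)), (240, np.float64(-76.8), np.float64(-58.8)), (250, np.float64(-84.2), np.float64(-64.7))]
```

View pics/w13c.png

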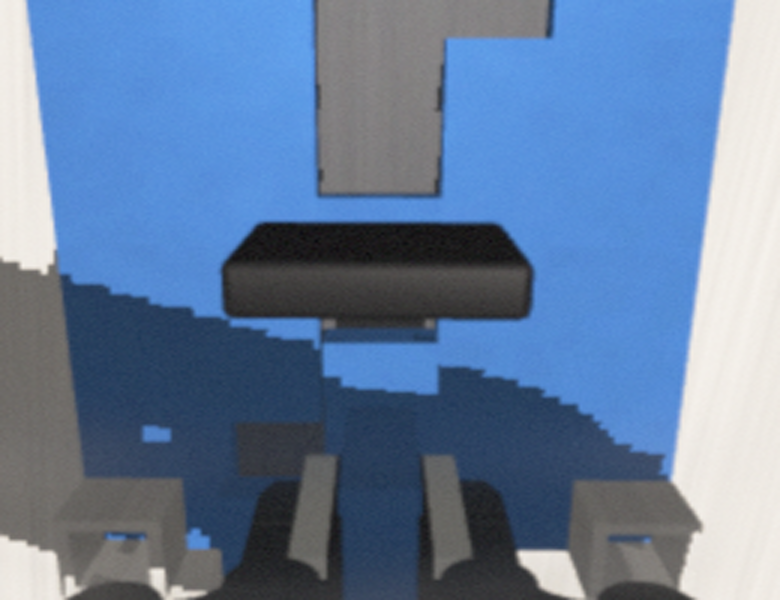

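The foot is in line with the pocket column (crop 380) and about 1 mm off in y. Lowering in.

Emit:
arm_command(steps=[0, -0.02, -0.35, 0, 0, 0, 0, -0.15, 0, 0, 0, 0, -0.08, 0, 0, 0, 0, 0, 0, 0])

```text
time_s: 32.88
eef_pos: [633.2, -64.0, 109.1]
ee_rot: [-0.011, 0.67, 0.742, 0.005]
force: [-0.5, 0.2, -2.5]
grip_width: 0.131
```

Emit:
arm_command(steps=[0, 0, -0.06, 0, 0, 0, 0, -0.05, 0, 0, 0, 0, 0, 0, 0])

```text
time_s: 33.25
eef_pos: [633.5, -64.1, 105.6]
ee_rot: [-0.01, 0.67, 0.742, 0.005]
force: [-3.8, 1.5, 9.1]
grip_width: 0.131
```

Run:
```python
from h import *
togo(632.8,-63.8,105.7,5.8);st()
```

```text
at [633.5 -64.1 105.6] jaw 5.8 units to go [-0.01  0.01  0.  ] twist -0.01 grip 0.131
{'time_s': 33.25, 'eef_pos': [633.541, -64.073, 105.601], 'ee_rot': [-0.01, 0.67, 0.742, 0.005], 'force': [-3.834, 1.525, 9.084], 'grip_width': 0.131, 'joints': [-0.292, 0.674, 1.276, 0.02, 1.205, -0.401]}
```

Emit:
arm_command(steps=[0, 0, 0, 0, 45, 0, 0, 0, 0, 45, 0, 0, 0.9, 0, 45, 0, 0, 0.9, 0, 45, 0, 0, 0.9, 0, 70])

```text
time_s: 33.88
eef_pos: [633.1, -64.0, 240.2]
ee_rot: [-0.011, 0.67, 0.742, 0.005]
force: [-0.3, 0.0, 0.7]
grip_width: 0.649
```

Run:
```python
from h import *
p=capture("wrist"); save(p,"w14"); st(); u=proj(p,(633,-63,94)).astype(int); print(u)
c=p["frame"][20:330,110:410]; cv2.imwrite("pics/w14c.png",cv2.resize(c,(600,600),interpolation=cv2.INTER_CUBIC))
```

```text
{'time_s': 33.925, 'eef_pos': [634.67, -64.405, 247.029], 'ee_rot': [-0.006, 0.67, 0.742, 0.007], 'force': [0.374, 0.314, 6.134], 'grip_width': 0.697, 'joints': [-0.292, 0.564, 1.086, 0.018, 1.498, -0.395]}
[257 178]
```

View pics/w14c.png

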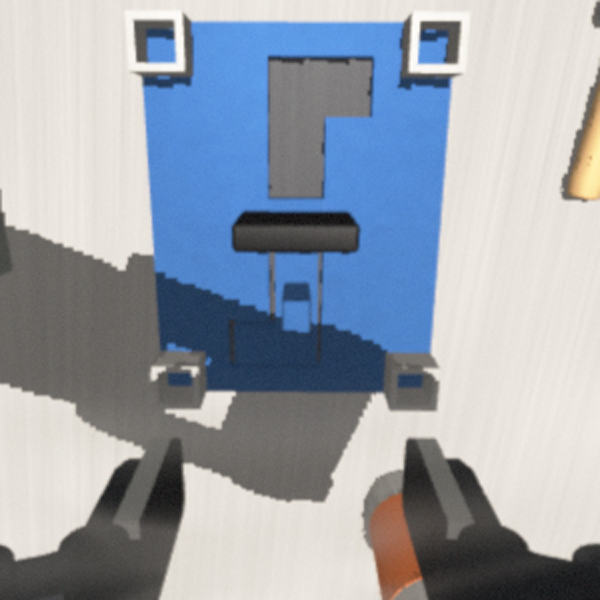

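The blue bracket is seated with an even outline gap. Now the guard frame.

Run:
```python
from h import *
p=capture("wrist"); m=blob(hue(p,"blue"),proj(p,(629,-20,94)),1000); print(m.sum(),fit(p,m,(629,-20.5,np.radians(5.5)),94,DECK,CUP+HND[:0],fill=True)); togo(606.9,297,245,92.7)
print(pocket(p,(624.7,21.2),5.4,94))
```

```text
20071 [628.905 -22.516   5.696   0.974]
at [634.7 -64.4 244.3] jaw 5.8 units to go [-0.56  7.23  0.01] twist 17.37 grip 0.697
(np.int32(2), array([624.956,  18.677,   6.031,   0.907]))
```

Emit:
arm_command(steps=[-0.03, 0.42, 0, 1, 80, -0.03, 0.42, 0, 1, 80, -0.03, 0.42, 0, 1, 80, -0.03, 0.42, 0, 1, 80, -0.03, 0.42, 0, 1, 80])

```text
time_s: 34.6
eef_pos: [625.5, 41.7, 238.1]
ee_rot: [-0.012, 0.493, 0.87, 0.002]
force: [-0.5, 0.3, 0.9]
grip_width: 0.799
```

Emit:
arm_command(steps=[-0.03, 0.42, 0, 1, 80, -0.03, 0.42, 0, 1, 80, -0.03, 0.42, 0, 1, 80, -0.03, 0.42, 0, 1, 80, -0.03, 0.42, 0, 1, 80])

```text
time_s: 35.22
eef_pos: [618.0, 146.7, 238.1]
ee_rot: [-0.012, 0.292, 0.956, -0.0]
force: [0.4, 2.0, 0.2]
grip_width: 0.803
```

Emit:
arm_command(steps=[-0.03, 0.42, 0, 1, 80, -0.03, 0.42, 0, 1, 80, -0.03, 0.42, 0, 1, 80, -0.03, 0.42, 0, 1, 80, -0.03, 0.42, 0, 1, 80])

```text
time_s: 35.85
eef_pos: [610.5, 251.7, 238.0]
ee_rot: [-0.012, 0.079, 0.997, -0.003]
force: [-0.3, -0.6, 0.3]
grip_width: 0.8
```

Emit:
arm_command(steps=[-0.03, 0.42, 0, 1, 80, -0.03, 0.42, 0, 1, 80, -0.02, 0.08, 0, 0.4, 80, 0, 0, 0, 0, 80])

```text
time_s: 36.35
eef_pos: [606.7, 296.6, 238.4]
ee_rot: [-0.012, -0.024, 1.0, -0.004]
force: [0.5, 0.0, -0.9]
grip_width: 0.806
```

Run:
```python
from h import *
p=capture("wrist"); m=blob(hue(p,"yellow"),proj(p,(607,297,82)),800); r=fit(p,m,(607,297,.046),82,RIM,fill=True); print(m.sum(),r)
togo(r[0],r[1],94,r[2]+90); st(); save(p,"w15")
```

```text
16961 [608.042 295.679   2.492   0.972]
at [606.8 296.3 238.6] jaw 92.7 units to go [ 0.02 -0.01 -2.89] twist -0.05 grip 0.797
{'time_s': 36.4, 'eef_pos': [606.824, 296.294, 238.606], 'ee_rot': [-0.011, -0.024, 1.0, -0.004], 'force': [-0.114, 0.716, 0.124], 'grip_width': 0.797, 'joints': [0.282, 0.678, 0.92, -0.002, 1.569, -1.336]}
```

Emit:
arm_command(steps=[0.02, 0, -0.8, -0.04, 80, 0, 0, -0.8, 0, 80, 0, 0, -0.8, 0, 80, 0, 0, -0.48, 0, 80, 0, 0, 0, 0, 80])

```text
time_s: 37.02
eef_pos: [607.1, 295.9, 93.2]
ee_rot: [-0.013, -0.022, 1.0, -0.004]
force: [-0.5, -1.1, 0.8]
grip_width: 0.802
```

Emit:
arm_command(steps=[0, 0, 0, 0, 0, 0, 0, 0, 0, 0, 0, 0, 0, 0, 0, 0, 0, 0, 0, 0, 0, 0, 0, 0, 0], grip_force=90)

```text
time_s: 37.65
eef_pos: [608.0, 297.1, 95.9]
ee_rot: [-0.011, -0.023, 1.0, -0.004]
force: [-1.0, 0.6, 5.9]
grip_width: 0.127
```

Run:
```python
from h import *
togo(628.8,-21.7,301,95.7); st()
p=capture("wrist"); m=blob(hue(p,"yellow"),proj(p,(607,297,82)),800); print(m.sum(),fit(p,m,(607,297,.046),82,RIM,fill=True))
```

```text
at [608.  297.1  95.9] jaw 92.6 units to go [ 0.42 -6.38  4.1 ] twist 0.62 grip 0.127
{'time_s': 37.65, 'eef_pos': [608.015, 297.102, 95.88], 'ee_rot': [-0.011, -0.023, 1.0, -0.004], 'force': [-0.988, 0.556, 5.887], 'grip_width': 0.127, 'joints': [0.282, 0.777, 1.116, -0.001, 1.27, -1.334]}
41039 [608.187 295.976   2.691   0.702]
```

Emit:
arm_command(steps=[0, 0, 0.5, 0, 0, 0, 0, 0.8, 0, 0, 0, 0, 0.8, 0, 0, 0, 0, 0.8, 0, 0, 0, -0.25, 0.6, 0.6, 0])

```text
time_s: 38.33
eef_pos: [607.4, 284.9, 270.7]
ee_rot: [-0.011, -0.05, 0.999, -0.004]
force: [0.8, -0.7, -3.9]
grip_width: 0.125
```

Emit:
arm_command(steps=[0.035, -0.49, 0, 0, 0, 0.035, -0.49, 0, 0, 0, 0.035, -0.49, 0, 0, 0, 0.035, -0.49, 0, 0, 0, 0.035, -0.49, 0, 0, 0])

```text
time_s: 38.95
eef_pos: [616.2, 160.5, 268.8]
ee_rot: [-0.012, -0.049, 0.999, -0.004]
force: [1.3, 0.2, -4.3]
grip_width: 0.125
```

Emit:
arm_command(steps=[0.035, -0.49, 0, 0, 0, 0.035, -0.49, 0, 0, 0, 0.035, -0.49, 0, 0, 0, 0.035, -0.49, 0, 0, 0, 0.035, -0.49, 0, 0, 0])

```text
time_s: 39.58
eef_pos: [624.8, 38.1, 268.8]
ee_rot: [-0.012, -0.049, 0.999, -0.004]
force: [-0.4, -0.3, -3.9]
grip_width: 0.125
```

Emit:
arm_command(steps=[0.035, -0.49, 0, 0, 0, 0.035, -0.49, 0, 0, 0, 0, -0.25, 0, 0, 0, 0, 0, 0, 0, 0, 0, 0, 0, 0, 0])

```text
time_s: 40.2
eef_pos: [628.6, -21.2, 269.8]
ee_rot: [-0.011, -0.049, 0.999, -0.004]
force: [1.1, 1.1, -3.6]
grip_width: 0.131
```

Run:
```python
from h import *
togo(628.9,-21.3,190,95.6); st()
```

```text
at [628.6 -21.2 269.8] jaw 95.7 units to go [ 0.01 -0.   -1.6 ] twist -0.01 grip 0.131
{'time_s': 40.2, 'eef_pos': [628.591, -21.238, 269.755], 'ee_rot': [-0.011, -0.049, 0.999, -0.004], 'force': [1.134, 1.109, -3.628], 'grip_width': 0.131, 'joints': [-0.214, 0.546, 1.057, -0.013, 1.559, -1.884]}
```

Directly above. Lowering in stages, with force checks.

Emit:
arm_command(steps=[0.01, 0, -0.4, 0, 0, 0, 0, -0.4, 0, 0, 0, 0, -0.2, 0, 0, 0, 0, 0, 0, 0, 0, 0, 0, 0, 0])

```text
time_s: 40.83
eef_pos: [629.5, -21.9, 220.9]
ee_rot: [-0.01, -0.049, 0.999, -0.004]
force: [0.7, 0.6, -3.7]
grip_width: 0.123
```

Emit:
arm_command(steps=[0, 0, -0.15, 0, 0, 0, 0, -0.1, 0, 0, 0, 0, -0.1, 0, 0, 0, 0, 0, 0, 0])

```text
time_s: 41.32
eef_pos: [629.0, -22.0, 201.8]
ee_rot: [-0.012, -0.049, 0.999, -0.004]
force: [0.4, 0.9, -4.0]
grip_width: 0.126
```

Run:
```python
from h import *
togo(628.9,-21.3,190,95.6); st()
```

```text
at [629.  -22.  201.8] jaw 95.6 units to go [-0.    0.01 -0.24] twist -0.0 grip 0.126
{'time_s': 41.325, 'eef_pos': [629.023, -21.991, 201.849], 'ee_rot': [-0.012, -0.049, 0.999, -0.004], 'force': [0.353, 0.865, -4.029], 'grip_width': 0.126, 'joints': [-0.215, 0.581, 1.174, -0.014, 1.407, -1.882]}
```

Emit:
arm_command(steps=[0, 0, -0.1, 0, 0, 0, 0, -0.1, 0, 0, 0, 0, 0, 0, 0, 0, 0, -0.04, 0, 0, 0, 0, 0, 0, 0])

```text
time_s: 41.95
eef_pos: [629.2, -22.0, 190.4]
ee_rot: [-0.011, -0.049, 0.999, -0.004]
force: [-0.3, -0.1, -3.9]
grip_width: 0.123
```

Run:
```python
from h import *
togo(628.9,-21.3,190,95.6); st()
```

```text
at [629.2 -22.  190.4] jaw 95.6 units to go [-0.01  0.01 -0.01] twist -0.0 grip 0.123
{'time_s': 41.95, 'eef_pos': [629.234, -22.02, 190.404], 'ee_rot': [-0.011, -0.049, 0.999, -0.004], 'force': [-0.286, -0.057, -3.885], 'grip_width': 0.123, 'joints': [-0.215, 0.589, 1.192, -0.014, 1.381, -1.881]}
```

Emit:
arm_command(steps=[0, 0, -0.04, 0, 0, 0, 0, 0, 0, 0])

```text
time_s: 42.2
eef_pos: [629.5, -22.4, 189.8]
ee_rot: [-0.01, -0.049, 0.999, -0.004]
force: [-1.5, -1.3, 5.2]
grip_width: 0.125
```

Run:
```python
from h import *
togo(628.9,-21.3,190,95.6); st()
```

```text
at [629.5 -22.4 189.8] jaw 95.6 units to go [-0.01  0.02  0.  ] twist -0.0 grip 0.125
{'time_s': 42.2, 'eef_pos': [629.45, -22.375, 189.773], 'ee_rot': [-0.01, -0.049, 0.999, -0.004], 'force': [-1.537, -1.285, 5.159], 'grip_width': 0.125, 'joints': [-0.215, 0.589, 1.193, -0.014, 1.378, -1.881]}
```

Emit:
arm_command(steps=[0, 0, 0, 0, 60, 0, 0, 0, 0, 60, 0, 0, 0.4, 0, 60, 0, 0, 0.8, 0, 60, 0, 0, 0.8, 0, 60])

```text
time_s: 42.82
eef_pos: [629.1, -21.9, 289.4]
ee_rot: [-0.011, -0.049, 0.999, -0.004]
force: [-0.2, -0.0, -0.1]
grip_width: 0.597
```

Emit:
arm_command(steps=[-0.86, 0.03, 0, 0, 20, -0.86, 0.03, 0, 0, 0, -0.86, 0.03, 0, 0, 0, -0.86, 0.03, -0.5, 0, 0, -0.86, 0.03, -0.7, 0, 0])

```text
time_s: 43.45
eef_pos: [413.2, -14.4, 228.1]
ee_rot: [-0.01, -0.049, 0.999, -0.005]
force: [1.1, -0.4, 0.6]
grip_width: -0.002
```

Emit:
arm_command(steps=[0, 0, -0.3, 0, 0, 0, 0, 0, 0, 0])

```text
time_s: 43.7
eef_pos: [413.9, -14.4, 213.1]
ee_rot: [-0.012, -0.049, 0.999, -0.004]
force: [-0.2, 0.4, 0.3]
grip_width: -0.0
```

Run:
```python
from h import *
st(); w=capture("wrist"); s=capture("side"); t=capture("top"); save(w,"w16"); save(s,"s16")
from scipy.optimize import least_squares
for k in("white","yellow","green"):
    obs=[]
    for p,n in((w,"w"),(s,"s"),(t,"t")):
        d=search_frame(p,"key_%s_top"%k); m=trace(p,"key_%s_top"%k)
        if d: print(k,n,np.round(d[0]["point"]).tolist(),round(d[0]["score"],2),np.round(proj(p,d[0]["point"])))
        if m: ys,xs=np.nonzero(m[0]["mask"]); print("   mask",len(xs),xs.mean().round(1),ys.mean().round(1),round(m[0]["score"],2))
u=proj(s,(629,-20,110)).astype(int)
a=cv2.resize(s["frame"][u[1]-70:u[1]+70,u[0]-70:u[0]+70],(500,500),interpolation=cv2.INTER_CUBIC)
b=cv2.resize(w["frame"],None,fx=.58,fy=.58); b=cv2.copyMakeBorder(b,0,500-b.shape[0],0,0,0)
cv2.imwrite("pics/c16.png",np.hstack([a,b]))
```

```text
{'time_s': 43.7, 'eef_pos': [413.87, -14.417, 213.079], 'ee_rot': [-0.012, -0.049, 0.999, -0.004], 'force': [-0.194, 0.422, 0.327], 'grip_width': -0.0, 'joints': [-0.31, 0.096, 1.817, -0.016, 1.248, -1.973]}
white w [408.0, 31.0, 48.0] 0.58 [304. 176.]
   mask 509 305.5 177.4 0.79
white s [793.0, 114.0, 23.0] 0.58 [323. 188.]
yellow w [419.0, -12.0, 52.0] 0.71 [261. 183.]
   mask 514 260.6 179.8 0.94
yellow s [414.0, -19.0, 50.0] 0.39 [215. 202.]
   mask 24 216.4 202.5 0.6
   mask 477 216.3 180.9 0.78
green s [722.0, -240.0, 101.0] 0.38 [320. 226.]
   mask 21 217.4 209.6 0.38
green t [623.0, -26.0, 174.0] 0.25 [283. 170.]
```

View pics/c16.png

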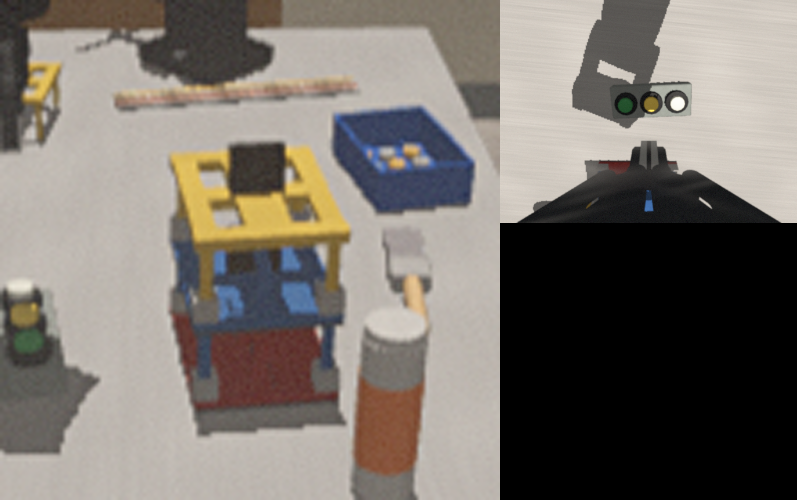

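The rack stands level with all posts in the cups. The wrist view shows green, yellow and white left to right. I get the key height from the 46 mm spacing.

Run:
```python
from h import *
w=capture("wrist"); P=[(305.5,177.4),(260.6,179.8),(216.3,180.9)]
for z in(36,40,44,48,52):
    X=[back(w,u,z) for u in P]; print(z,[np.round(x[:2],1).tolist() for x in X],np.linalg.norm(X[0]-X[2]).round(1))
```

```text
36 [[413.7, 34.9], [421.0, -11.7], [426.9, -58.1]] 93.9
40 [[412.7, 34.2], [419.9, -11.8], [425.7, -57.6]] 92.7
44 [[411.6, 33.5], [418.8, -12.0], [424.6, -57.2]] 91.6
48 [[410.6, 32.8], [417.7, -12.1], [423.4, -56.7]] 90.4
52 [[409.6, 32.0], [416.6, -12.2], [422.2, -56.3]] 89.2
```

Emit:
arm_command(steps=[-0.04, 0.48, -0.9, 0, 0, 0, 0.48, -0.9, 0, 0, 0, 0, -0.9, 0, 0, 0, 0, -0.35, 0, 0, 0, 0, 0, 0, 0])

```text
time_s: 45.42
eef_pos: [411.6, 33.6, 60.1]
ee_rot: [-0.012, -0.049, 0.999, -0.004]
force: [0.6, -0.0, 0.4]
grip_width: -0.002
```

Run:
```python
from h import *
togo(412,33.7,42,95.6); st()
```

```text
at [411.6  33.6  60.1] jaw 95.6 units to go [ 0.01  0.   -0.36] twist -0.0 grip -0.002
{'time_s': 45.425, 'eef_pos': [411.632, 33.615, 60.134], 'ee_rot': [-0.012, -0.049, 0.999, -0.004], 'force': [0.612, -0.028, 0.41], 'grip_width': -0.002, 'joints': [-0.195, 0.327, 2.001, -0.018, 0.835, -1.852]}
```

Emit:
arm_command(steps=[0, 0, -0.2, 0, 0, 0, 0, -0.1, 0, 0, 0, 0, 0, 0, 0])

```text
time_s: 45.8
eef_pos: [412.8, 33.3, 46.2]
ee_rot: [-0.011, -0.049, 0.999, -0.004]
force: [0.7, 0.5, 3.6]
grip_width: 0.003
```

Emit:
arm_command(steps=[0, 0, -0.06, 0, 0, 0, 0, 0, 0, 0])

```text
time_s: 46.05
eef_pos: [412.9, 33.3, 43.9]
ee_rot: [-0.01, -0.049, 0.999, -0.004]
force: [-2.2, -0.6, 15.2]
grip_width: -0.003
```

Emit:
arm_command(steps=[0, 0, -0.06, 0, 0, 0, 0, 0, 0, 0])

```text
time_s: 46.3
eef_pos: [413.1, 33.3, 43.1]
ee_rot: [-0.01, -0.049, 0.999, -0.005]
force: [-14.7, 0.5, 55.7]
grip_width: 0.002
```

White bottomed out at z≈43.8 (15 N already, 56 N on the extra step). Next keys: the same depth, gentler.

Emit:
arm_command(steps=[0, 0, 0.2, 0, 0, 0, 0, 0.3, 0, 0, 0.06, -0.46, 0, 0, 0, 0.07, -0.45, 0, 0, 0, 0, 0, 0, 0, 0])

```text
time_s: 46.92
eef_pos: [418.6, -12.7, 64.8]
ee_rot: [-0.011, -0.048, 0.999, -0.004]
force: [0.4, -0.0, 0.8]
grip_width: 0.0
```

Run:
```python
from h import *
togo(419,-12,46,95.6); st()
```

```text
at [418.6 -12.7  64.8] jaw 95.5 units to go [ 0.01  0.01 -0.38] twist 0.02 grip 0.0
{'time_s': 46.925, 'eef_pos': [418.626, -12.722, 64.761], 'ee_rot': [-0.011, -0.048, 0.999, -0.004], 'force': [0.353, -0.001, 0.829], 'grip_width': 0.0, 'joints': [-0.302, 0.327, 1.984, -0.02, 0.849, -1.955]}
```

Emit:
arm_command(steps=[0.01, 0, -0.2, 0, 0, 0, 0, -0.19, 0, 0, 0, 0, 0, 0, 0])

```text
time_s: 47.3
eef_pos: [419.0, -11.4, 44.7]
ee_rot: [-0.012, -0.049, 0.999, -0.004]
force: [-0.8, 0.9, 3.8]
grip_width: 0.001
```

Emit:
arm_command(steps=[0, 0, -0.06, 0, 0, 0, 0, 0, 0, 0])

```text
time_s: 47.55
eef_pos: [419.2, -11.4, 43.6]
ee_rot: [-0.011, -0.05, 0.999, -0.004]
force: [-8.1, 2.2, 30.4]
grip_width: 0.003
```

Emit:
arm_command(steps=[0, 0, -0.01, 0, 0, 0, 0, 0, 0, 0])

```text
time_s: 47.8
eef_pos: [419.2, -11.5, 43.5]
ee_rot: [-0.011, -0.05, 0.999, -0.004]
force: [-10.7, 2.5, 36.9]
grip_width: 0.001
```

Yellow is fully down (z 43.5, past 5 N). Now green.

Emit:
arm_command(steps=[0, 0, 0.2, 0, 0, 0, 0, 0.22, 0, 0, 0.06, -0.46, 0, 0, 0, 0.07, -0.46, 0, 0, 0, 0, 0, 0, 0, 0])

```text
time_s: 48.42
eef_pos: [425.8, -58.7, 62.8]
ee_rot: [-0.011, -0.048, 0.999, -0.004]
force: [0.2, 0.6, -0.2]
grip_width: -0.004
```

Run:
```python
from h import *
togo(425.5,-57.4,45,95.6); st()
```

```text
at [425.8 -58.7  62.8] jaw 95.5 units to go [-0.01  0.03 -0.36] twist 0.01 grip -0.004
{'time_s': 48.425, 'eef_pos': [425.773, -58.661, 62.768], 'ee_rot': [-0.011, -0.048, 0.999, -0.004], 'force': [0.16, 0.619, -0.16], 'grip_width': -0.004, 'joints': [-0.4, 0.35, 1.956, -0.023, 0.853, -2.053]}
```

Emit:
arm_command(steps=[0, 0.02, -0.2, 0, 0, 0, 0, -0.15, 0, 0, 0, 0, 0, 0, 0])

```text
time_s: 48.8
eef_pos: [425.4, -56.3, 44.9]
ee_rot: [-0.012, -0.049, 0.999, -0.004]
force: [-0.8, 3.5, 5.0]
grip_width: 0.001
```

Emit:
arm_command(steps=[0, 0, -0.05, 0, 0, 0, 0, 0, 0, 0])

```text
time_s: 49.05
eef_pos: [425.6, -56.4, 43.8]
ee_rot: [-0.011, -0.049, 0.999, -0.004]
force: [-5.4, 4.8, 19.6]
grip_width: 0.002
```

Emit:
arm_command(steps=[0, 0, 0.3, 0, 0, 0, 0, 0.9, 0, 0, 0, 0, 0.9, 0, 0, 0, -0.5, 0.9, 0, 0, 0, 0, 0, 0, 0])

```text
time_s: 49.68
eef_pos: [426.8, -83.3, 195.4]
ee_rot: [-0.009, -0.048, 0.999, -0.006]
force: [-0.2, -0.0, -0.5]
grip_width: -0.002
```

Run:
```python
from h import *
st(); t=capture("top"); s=capture("side"); save(s,"s20")
for z in(170,176,190):
    m=blob(hue(t,"yellow"),proj(t,(629,-21.5,z)),200); print(z,m.sum(),fit(t,m,(629,-21,np.radians(5.6)),z,RIM,fill=True))
u=proj(s,(600,-60,80)).astype(int)
cv2.imwrite("pics/s20c.png",cv2.resize(s["frame"][u[1]-100:u[1]+120,u[0]-150:u[0]+120],None,fx=2.6,fy=2.6,interpolation=cv2.INTER_CUBIC))
```

```text
{'time_s': 49.675, 'eef_pos': [426.825, -83.27, 195.387], 'ee_rot': [-0.009, -0.048, 0.999, -0.006], 'force': [-0.151, -0.003, -0.529], 'grip_width': -0.002, 'joints': [-0.452, 0.156, 1.796, -0.02, 1.199, -2.113]}
170 2021 [629.832 -23.065   6.112   0.978]
176 2021 [628.883 -22.863   5.864   0.978]
190 2021 [626.988 -22.695   6.353   0.97 ]
```

View pics/s20c.png

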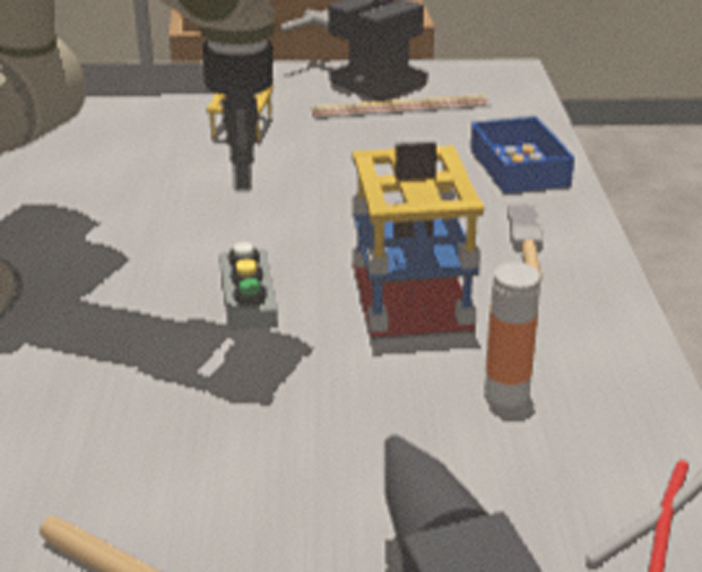

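The rack is complete and level, the bystanders are where they were, the keys are up again and the robot is clear. Handing in.

```bash
python3 -c "from h import *; print(finish_job())"
```

```text
the job is handed in; nothing more can be done
None
```

The rack is built in the order asked, the lamp keys were pressed white, yellow, green, and the job was handed in at about 50 s; no verdict was reported.

- **Brackets:** Both red brackets are in pockets a and b of the red frame. One blue bracket was there, and it is in pocket b of the blue frame. It had been knocked about 5 cm aside during the run, so I found it again before grasping. Red1 and the blue bracket showed an even gap all round in the pictures. I judged red2 only by floor contact at the expected height (TCP 21.5 mm against 21.8 expected).
- **Frames:** The blue frame came to rest at the expected height (TCP 109.0 mm against 108.8 expected), and so did the yellow guard (189.8 against 189.9). The last side picture shows the rack level with its posts in the cups. The top fit puts the guard at (628.9, −22.9), about 2 mm from my −21 estimate for the blue frame, within the cup clearance and the calibration error.
- **Keys:** Each key went fully down, one at a time.
    - **White:** 56 N at the wrist on one step too many. It was with the fingertips, and the wrist limit is 120 N.
    - **Yellow:** 37 N.
    - **Green:** 20 N.

**Problems:**
- Joint 6 touched its range limit at the start (−2.881 read against −2.88), and I backed it off at once.
- That left the tool tilted by about 1.4° for the rest of the run, with no visible effect on the fits.
- I viewed 16 pictures, two over the budget.

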